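# Refit the glass-rest bar under the taps

## Task

A black rubber bung has been left standing in one of the two saddles of the drip tray under the beer taps: put it in the yellow bowl. Then take the steel rest bar from its wooden stand and lay it gently, upright (grip block up) and centred, across the two saddles so that it lies fully down in both notches. Do not knock the tap station, and leave the bowl, jar, bottle and mug where they stand.

Things in the scene. Friction and masses are not known exactly. Their poses are not given: they have to be found in the camera images.
- station: Fixed steel tap station, left of the middle (+y). Origin: table level, midway between the saddles, on the line where the bar shall lie; z up, y along that line, +x to the rear (away from the robot). Drip tray x -50..110, y -125..125, lips 24 mm high. Fixed rear rest bar x 46..64, y -105..105, top z 74. Column 36 mm thick at x 88, y 0.
- bridge (a point): Middle of the front lower edge of the aluminium tap bridge, at x 12, y 0, z 195 in the station's frame. The bridge spans x 12..107, y -130..130, z 195..240, so an upright hand does not fit over the bar line: reach in below it from the front, hand leaning back towards the robot. Spouts 16 mm thick at x 55, y +-65 down to z 160; tap handles to z 300.
- saddle_a: One of two equal fixed wooden saddles, 70 (x) x 28 (y) x 74 mm, axes parallel to the station, 98 mm to one side (y) of its origin. Origin in its middle at table level. An open notch runs through its top along y: 38 mm wide, floor at z 60, cheeks to z 74. The bung stands in this notch; it may be left or right.
- saddle_b: The other saddle, equal, on the other side; its notch is empty.
- stand: Fixed wooden stand, right of the middle (-y), in which the bar starts. Origin at table level in its middle, y along the bar. Base 90 x 200 x 12 mm; two uprights 70 x 18 mm at y +-75 with notches 42 mm wide, floor z 60, cheeks to z 72 mm.
- bar: Loose steel rest bar, 30 (x) x 240 (y) x 14 (z) mm, about 0.25 to 0.5 kg, origin at the centre of its underside, y along it. On its middle stands a black plastic grip block 40 (x) x 20 (y) mm, z 14..60, to be pinched across its 20 mm (along y). Bar and block are symmetric, so either way round (half a turn about z) is right.
- bung: Loose black rubber bung, 26 mm diameter at the foot, 30 mm at the top, 48 mm high, about 50 g, standing upright at first. Origin at the centre of its foot, z along it.
- bung_mid (a point): The middle of the bung, on its axis 24 mm above its foot.
- bowl: Loose yellow bowl, 116 mm across the rim, 55 mm high, wall 5 mm, 0.7 kg, near the middle line, about 0.44 or 0.71 m ahead; the jar takes the other place. Origin at the centre of its underside.
- jar: Bystander: green glass jar, 60 mm diameter, 90 mm high. Origin at the centre of its underside.
- bottle: Bystander: brown glass bottle, 62 mm diameter, 200 mm high, standing behind the stand (on its side away from the robot). Origin at the centre of its underside.
- mug: Bystander: blue mug, 76 mm diameter, 85 mm high, with a handle, standing between the stand and the robot. Origin at the centre of its underside.

How it is judged:
On the way, in this order (a step that is already met when the one before it is completed fails the run):
1. the bung lies in the bowl, let go (horizontal distance between bung_mid and bowl below 0.045 m and z of bung_mid in the frame of bowl below 0.055 m and angle between bowl's own z axis and vertical below 0.25 rad and contact force between bung and the fingers below 0.05 N), for 0.2 s.
2. the bar lies fully down in both saddles (x of bar in the frame of station between -0.006 and 0.006 m and y of bar in the frame of station between -0.012 and 0.012 m and z of bar in the frame of station between 0.057 and 0.063 m and angle between the y axis of bar and the y axis of station, either way round below 0.05 rad and angle between bar's own z axis and vertical below 0.05 rad and contact force between bar and saddle_a above 0.2 N and contact force between bar and saddle_b above 0.2 N), for 0.2 s.
At the end, for the whole second after the job is handed in: Bar level and released in both notches, block up: origin within 6 mm (x), 12 mm (y) of the station origin and 57-63 mm above it, within 0.05 rad of the saddle line and of level, resting on both saddles. Bung released in the upright bowl: its middle within 45 mm of the axis, under 55 mm up (all of step 1 and all of step 2 and linear speed of bar below 0.02 m/s and contact force between bar and the fingers below 0.05 N); the robot touches nothing.
It fails at once if a bystander (jar, bottle or mug) moved more than 30 mm or tipped (distance of any of jar, bottle, mug from where it was at the start of the episode above 0.03 m or angle between any of jar, bottle, mug's own z axis and vertical above 0.35 rad).
It fails at once if the bowl moved more than 30 mm or tipped (distance of bowl from where it was at the start of the episode above 0.03 m or angle between bowl's own z axis and vertical above 0.35 rad).
It fails at once if the tap station is knocked (more than 20 N from the arm, the fingers or the bar) (contact force between station and the arm above 20 N or contact force between station and the fingers above 20 N or contact force between station and bar above 20 N).
It fails at once if the bar is slammed or pressed on a saddle (more than 45 N) (contact force between bar and saddle_a above 45 N or contact force between bar and saddle_b above 45 N).
It also fails if it takes over 72 s, if anything falls off the work surface, if the arm or the gripper's body presses on something with over 40 N, if the wrist force passes 120 N, or if a joint passes its speed limit or range.

## Robot

A 6-joint arm with a two-finger parallel gripper is mounted at the origin on the work surface. World frame = base frame: x ahead of the robot, y to its left, z up, the work surface at z = 0. Lengths are in m, angles in rad, forces in N, time in s.
With the tool pointing down it reaches from about 0.25 to 0.775 m from the base axis. Payload 4 kg.
Tool frame: the origin (TCP) lies between the finger pads; the fingertips stand 14 mm ahead of it and the grasp point (between the pads) lies 5 mm behind it; z points along the fingers, y is the direction in which the jaws open and shut (so a half turn about z gives the same grasp; the last joint's range is limited). The gripper opens to 94 mm and grips with 3 to 60 N. Pads are 16 mm wide; open, the fingers measure 119 mm over their backs; the gripper's body (75 mm by 177 mm) begins 78 mm behind the grasp point.
Start: joints at [-1.333, 0.087, 1.371, -0, 1.684, -0.103], TCP at [0.184, -0.518, 0.22] pointing down, gripper open.
Joint ranges: [-3.1, 3.1], [-0.76, 2.03], [0.27, 2.55], [-1.08, 4.22], [0.17, 2.65], [-2.57, 2.57]. Speed limits (rad/s): [2.79, 2.79, 3.14, 3.14, 3.14, 3.14].

## Interface

Orientations are given as [roll, pitch, yaw] about the fixed x, y, z axes, in that order (R = Rz(yaw) Ry(pitch) Rx(roll)).
In Python, from bench import robot, cams, spotter gives the robot as it stands.
- The arm moves only by the shell command python3 -m inch 'ROWS'. ROWS is JSON, a list of rows, each an object of numbers: "grip": the opening, from 0 (shut) to 1 (fully open); "dx", "dy", "dz": the shift along the tool's x, y, z in units of 25 mm (1.0 is 25 mm); "rx", "ry", "rz": the turn, a rotation vector about the tool's x, y, z in units of 5 degrees (1.0 is 5 degrees). A call has 1 to 12 rows; each row shifts and turns the pose as measured when the row begins, along the tool's axes as they then stand; what a row does not reach is not made up. A row lasts 1/8 s, in which the tool goes at most 62.5 mm and 10.7 degrees, less where a joint would pass 70% of its speed; a pose out of reach is approached as far as the arm can. A call is refused whole if a number of a shift passes 1 or a number of a turn 1, either way. A call with a gripper value outside its range is refused whole. The fingers move at their own pace and stop on an object; the grip force is fixed at half the most. Time passes only in rows, so rows that do not move let the fingers close. It gives the time, the measured TCP pose, the force and the opening at its end, in the units of the state.
- robot.get_obs(): the state, without advancing time (a new reading comes with each control period).
- cams.snapshot(name): name is "scene" or "top"; returns a dict with "frame" (480x640x3 uint8, red, green, blue), "intrinsics" (3x3 intrinsics, pixels), "eye" and "orientation" of the camera in the world. Camera axes: x right, y up, looking along -z (the intrinsics and any distortion apply to the point x, -y, -z); pixel columns grow to the right and rows downward; lengths in m; the calibration is good to about 2 mm. A picture is of the moment at which its call begins. There is no depth.
- robot.close_job(): hands the job in, once; it reports no verdict.
Trained networks look in a picture, given as the dict that the camera call returned (one of the last four; its "shot" number tells which), for a name from the list of things; names that differ only in an ending like _2 or _b are one class to them, and where a whole thing is asked for, a point or a joint stands for the part that bears it (a point fixed in the world has none). Each returns a list of dicts, best first, with "score" (0 to 1); they miss things now and then, are a little off and sometimes report something else, mostly with a low value. They report only what shows in the picture. A call takes as long as a camera call.
- spotter.regions_of(picture, query): "pixels" (480x640 bool, what is visible of it) and "extent" ([left, top, right, bottom] in pixels, round what is visible of it).
- spotter.place_of(picture, query): "pixel" ([column, row] in pixels: a listed point, or the origin of a listed thing).
The state is a dict: "time": time; "joint_positions": joint angles; "qvel": joint speeds; "joint_torque": joint torques, N m; "tool_pos": TCP position; "ee_rot": TCP orientation; "wrist_force": force on the tool from outside, world axes, zero at the start; "wrist_torque": the same for the moment, N m; "width": finger opening in m.
Only numpy, scipy, OpenCV 4.12 (cv2) and the standard library are available. Lean on these libraries where they do the work, as an engineer would, in place of code of your own. Each camera call takes 0.05 s, during which the arm holds its last target.

## Working session

There is one attempt and no reset: what is moved stays moved. The work goes in short steps, Python scripts to look and compute and a shell command to move; the robot and the scene stay as the last step left them, time stands still between calls to the robot, and variables do not carry over. Pictures are saved under pics/ and viewed, and the job is handed in when it is done.

```bash
ls; mkdir -p pics
cat > h.py <<'E'
import numpy as np, cv2
from bench import robot, cams, spotter
def save(p,n): cv2.imwrite('pics/'+n+'.png',cv2.cvtColor(p['frame'],cv2.COLOR_RGB2BGR))
E
python3 - <<'E'
from h import *
print(robot.get_obs())
for n in ['scene','top']:
    p=cams.snapshot(n); save(p,n+'0')
    print({k:v for k,v in p.items() if k!='frame'})
    for q in ['station','bridge','saddle_a','stand','bar','bung','bung_mid','bowl','jar','bottle','mug']:
        print(q,[(np.round(r['pixel'],1).tolist(),round(r['score'],2)) for r in spotter.place_of(p,q)])
E
```

```text
pics
{'time': 0.0, 'joint_positions': array([-1.33311517e+00,  8.79587940e-02,  1.37225582e+00, -2.18097418e-05,
        1.68360457e+00, -1.03104363e-01]), 'qvel': array([-3.88014862e-04, -2.94985039e-04, -9.79013185e-04, -4.57212845e-04,
       -4.56121089e-05, -2.32773114e-04]), 'joint_torque': array([ 8.47325146e-05, -3.40180564e+01, -3.02425468e+01,  7.18580699e-02,
        3.30680399e-02, -1.66597501e-04]), 'tool_pos': array([ 0.18368743, -0.517863  ,  0.21830129]), 'ee_rot': array([-3.13937572e+00, -2.07596296e-04,  3.40782860e-01]), 'wrist_force': array([ 0.03692702,  0.21878982, -0.85772536]), 'wrist_torque': array([ 0.04053924, -0.00392564,  0.04800491]), 'width': 0.09407079181199851}
{'intrinsics': array([[623.35414062,   0.        , 327.1765801 ],
       [  0.        , 623.35414062, 241.22455278],
       [  0.        ,   0.        ,   1.        ]]), 'eye': array([ 0.85614916, -0.22592172,  1.26564864]), 'orientation': array([0.33487628, 0.00605249, 0.93811582]), 'shot': 1}
station [([427.7, 176.0], 0.73), ([414.6, 214.3], 0.67), ([280.6, 342.4], 0.4)]
bridge [([432.8, 178.
[... 570 characters left out ...]
  ]]), 'eye': array([0.29258512, 0.01730705, 1.26109814]), 'orientation': array([ 2.13952082e-01,  4.78900797e-04, -1.59121399e+00]), 'shot': 2}
station [([226.2, 258.2], 0.87), ([207.7, 235.8], 0.2)]
bridge [([205.7, 235.5], 0.67)]
saddle_a [([187.4, 284.1], 0.96), ([263.2, 234.9], 0.72)]
stand [([430.3, 284.1], 0.94)]
bar [([424.2, 279.5], 0.8), ([204.6, 234.3], 0.32)]
bung [([180.1, 279.6], 0.81), ([427.3, 282.0], 0.25), ([318.9, 194.8], 0.16)]
bung_mid [([179.6, 282.0], 0.67), ([176.2, 281.4], 0.63)]
bowl [([260.8, 234.8], 0.6), ([334.9, 314.6], 0.57), ([324.0, 194.5], 0.37)]
jar [([321.5, 196.1], 0.68)]
bottle [([404.4, 231.4], 0.85)]
mug [([479.2, 343.8], 0.56), ([261.4, 235.0], 0.34)]
```

View pics/scene0.png

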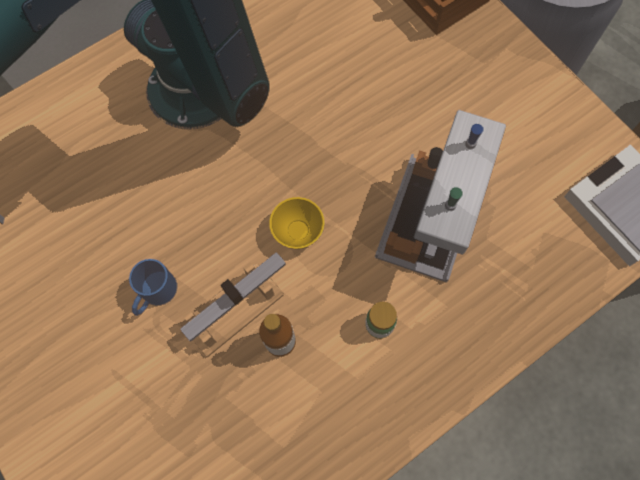

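View pics/top0.png

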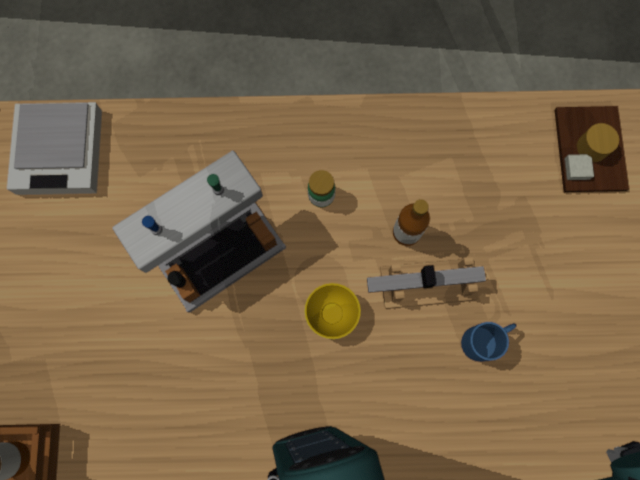

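The bung stands in the left saddle (top view 178,280; scene 435,157). The bowl is near at top (333,312), the jar is far (321,188), and the bar lies on the stand at about (427,278). I'll zoom in to pick features.

```bash
cat >> h.py <<'E'
from scipy.spatial.transform import Rotation as R
def crop(src,dst,x0,y0,w,h,s):
    im=cv2.imread('pics/'+src+'.png')[y0:y0+h,x0:x0+w]
    im=cv2.convertScaleAbs(cv2.resize(im,None,fx=s,fy=s,interpolation=cv2.INTER_CUBIC),alpha=1.5,beta=15)
    for c in range((x0+9)//10*10,x0+w,10):
        cv2.line(im,((c-x0)*s,0),((c-x0)*s,6 if c%50 else 14),(0,255,255),1)
        if c%20==0: cv2.putText(im,str(c),((c-x0)*s,22),0,.35,(0,255,255),1)
    for r in range((y0+9)//10*10,y0+h,10):
        cv2.line(im,(0,(r-y0)*s),(6,(r-y0)*s),(0,255,255),1)
        if r%20==0: cv2.putText(im,str(r),(8,(r-y0)*s+4),0,.35,(0,255,255),1)
    cv2.imwrite('pics/'+dst+'.png',im)
CAM={'scene':(np.array([[623.35414062,0,327.1765801],[0,623.35414062,241.22455278],[0,0,1]]),np.array([0.85614916,-0.22592172,1.26564864]),np.array([0.33487628,0.00605249,0.93811582])),
'top':(np.array([[592.34447323,0,321.17568569],[0,592.34447323,255.09425486],[0,0,1]]),np.array([0.29258512,0.01730705,1.26109814]),np.array([2.13952082e-01,4.78900797e-04,-1.59121399e+00]))}
def Rm(rpy): return R.from_euler('xyz',rpy).as_matrix()
def proj(cam,P):
    K,e,o=CAM[cam]; q=(np.atleast_2d(P)-e)@Rm(o); q=q*[1,-1,-1]; q=q@K.T; return q[:,:2]/q[:,2:]
def ray(cam,uv):
    K,e,o=CAM[cam]; d=np.linalg.inv(K)@[uv[0],uv[1],1]; d=Rm(o)@(d*[1,-1,-1]); return e,d/np.linalg.norm(d)
def atz(cam,uv,z):
    e,d=ray(cam,uv); return e+d*(z-e[2])/d[2]
def tri(a,b):
    e1,d1=ray('scene',a); e2,d2=ray('top',b)
    s=np.linalg.lstsq(np.stack([d1,-d2],1),e2-e1,rcond=None)[0]
    p,q=e1+s[0]*d1,e2+s[1]*d2; return (p+q)/2,np.linalg.norm(p-q)
E
python3 - <<'E'
from h import *
crop('top0','c1',105,145,190,170,4)
crop('scene0','c2',365,100,150,190,4)
crop('top0','c3',355,190,150,120,5)
crop('scene0','c4',170,240,140,120,5)
E
```

```text
(no output)
```

View pics/c1.png

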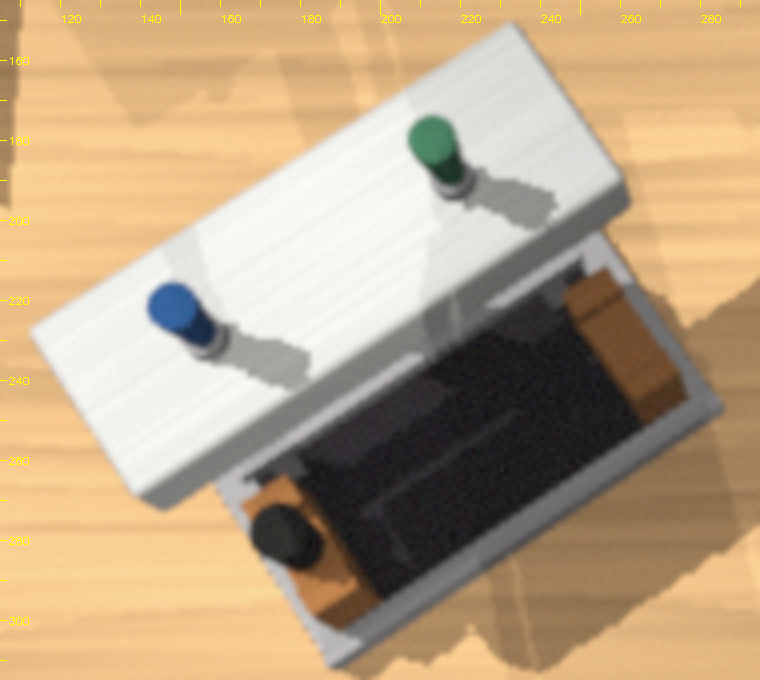

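View pics/c2.png

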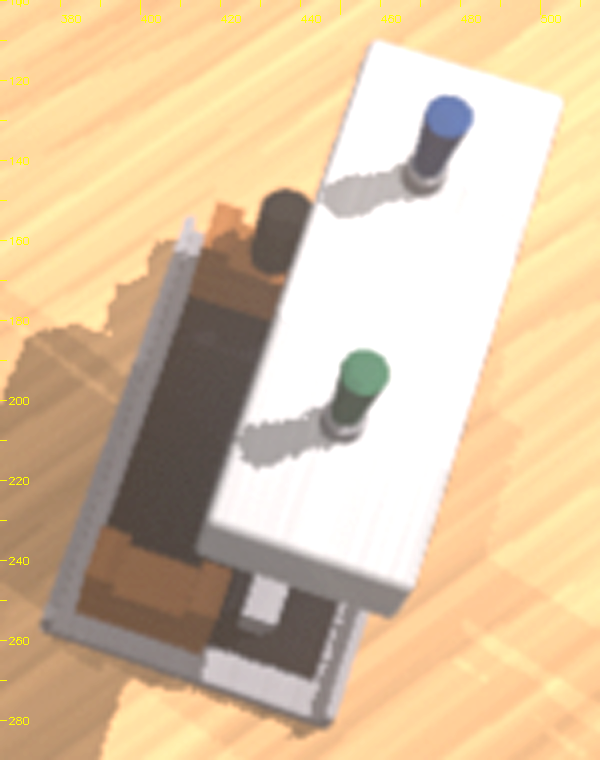

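View pics/c3.png

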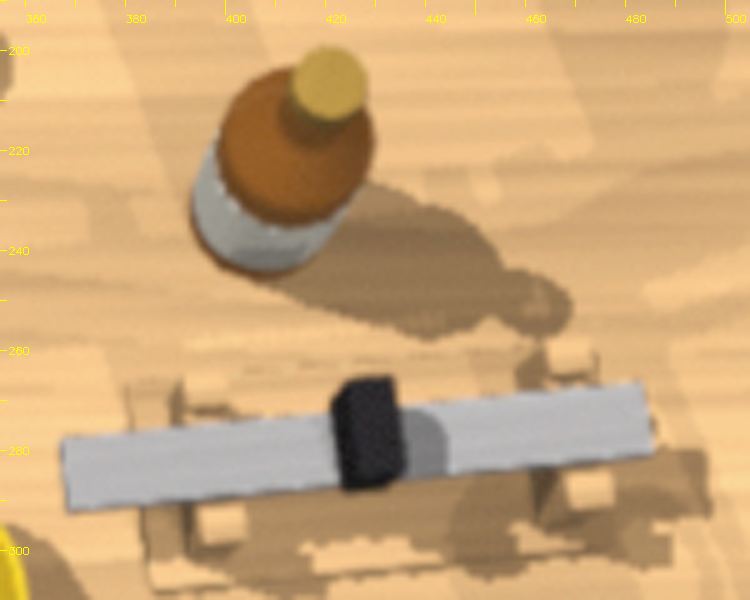

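View pics/c4.png

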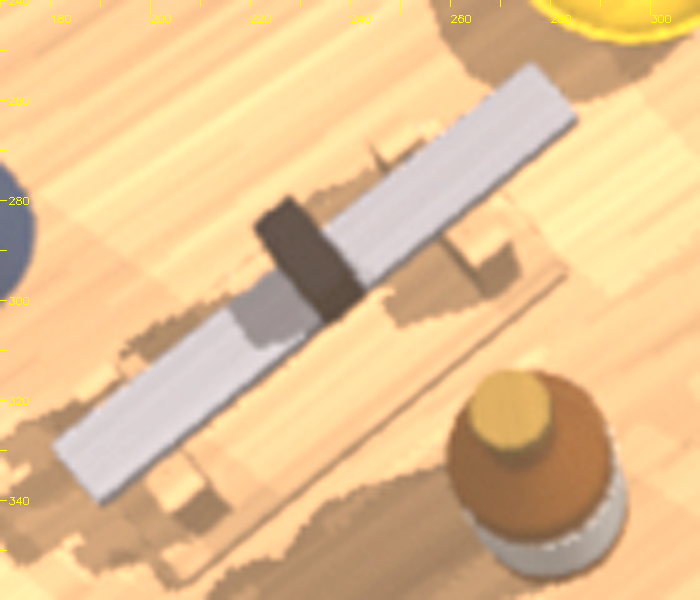

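```bash
cat > fit.py <<'E'
from h import *
from scipy.optimize import least_squares
ST={'top':[((107,130,240),(112.5,228)),((107,-130,240),(233.2,150)),((12,-130,240),(261.2,189.5)),((12,130,240),(139.2,268.7)),((12,-130,195),(262.5,196)),((12,130,195),(145.5,272.7)),((-50,-125,24),(285.5,246.3)),((-50,125,24),(187.5,312)),((-35,-112,74),(276.2,240))],
'scene':[((12,130,240),(458.2,110)),((107,130,240),(505.5,125)),((107,-130,240),(467.5,246.8)),((12,-130,240),(417.5,230.5)),((12,-130,195),(414.5,238.2)),((107,-130,195),(462.5,254.2)),((-50,-125,24),(376.2,256.7)),((110,-125,24),(447.5,280.5)),((-50,125,24),(412.5,154.5))]}
BAR={'top':[((15,120,14),(367.4,277.6)),((15,-120,14),(483,266.4)),((-15,-120,14),(485.6,280.7)),((-15,120,14),(369,292))],
'scene':[((-15,120,14),(276,252.6)),((15,120,14),(285.4,264)),((15,-120,14),(190.3,339.6)),((-15,-120,14),(181,329.4))]}
def tf(p,P): return R.from_euler('z',p[3]).apply(np.array(P)/1000)+p[:3]
def fit(F,p0,cams):
    f=lambda p:np.concatenate([(proj(c,tf(p,[a for a,_ in F[c]]))-[b for _,b in F[c]]).ravel() for c in cams])
    r=least_squares(f,p0,loss='soft_l1'); return r.x,f(r.x)
if __name__=='__main__':
    for n,F,p0 in [('st',ST,(.45,.2,0,.5)),('bar',BAR,(.3,-.2,.06,0))]:
        for cs in [['top'],['scene'],['top','scene']]:
            p,r=fit(F,p0,cs); print(n,cs,np.round(p,4),np.round(r,1).tolist())
    for q,a,b in [('bung_mid',(435.1,157.3),(178,282)),('bowl',(296.2,230.0),(334.9,314.6)),('jar',(381.9,325.7),(321.5,196.1)),('mug',(155.5,288.5),(479.2,343.8)),('bottle',(280.7,343.6),(404.4,231.4)),('stand',(232,308.7),(430.3,284.1)),('bar',(230.9,295.3),(424.2,279.5))]:
        print(q,tri(a,b))
E
python3 fit.py
```

```text
st ['top'] [ 0.5587  0.2214 -0.0103  0.5851] [-0.6, -1.0, 0.0, -0.2, 0.3, 0.5, -0.1, 0.9, 1.4, 1.5, 1.0, 1.5, -0.2, -0.7, -0.4, -0.7, -1.6, -2.1]
st ['scene'] [ 0.555   0.2269 -0.0197  0.5853] [-0.5, 0.3, 0.5, 0.3, 0.5, 0.6, -0.8, -0.4, -1.0, 0.3, 0.5, 1.0, 0.2, -3.0, 1.2, -1.8, -0.4, -0.1]
st ['top', 'scene'] [ 0.558   0.2215 -0.0084  0.5851] [-1.0, -0.9, -0.2, -0.3, 0.2, 0.5, -0.4, 1.1, 1.2, 1.6, 0.6, 1.7, -0.3, -0.5, -0.7, -0.5, -1.7, -2.0, -0.6, -0.3, 1.0, -0.1, 0.6, 1.6, -1.3, 0.4, -1.5, 1.1, 0.5, 2.1, -0.6, -2.1, 1.1, -0.7, -0.8, -0.1]
bar ['top'] [ 0.4978 -0.202   0.05    0.0773] [-0.0, -0.0, 0.2, -0.0, -0.2, -0.0, 0.0, 0.0]
bar ['scene'] [ 0.4946 -0.2004  0.0409  0.0757] [0.0, 0.4, -0.1, -0.4, -0.1, 0.7, 0.1, -0.7]
bar ['top', 'scene'] [ 0.4976 -0.2013  0.0508  0.0772] [-0.4, -0.0, -0.1, -0.0, -0.4, 0.0, -0.3, 0.0, 0.1, 0.2, 0.1, -0.5, -0.6, 1.4, -0.5, -0.1]
bung_mid (array([0.50114536, 0.30610703, 0.07601631]), np.float64(0.004459343742169943))
bowl (array([ 0.43643548, -0.0126238 ,  0.00353284]), np.float64(0.003443989769835173))
jar (array([ 0.70794534,  0.01112682, -0.01803122]), np.float64(0.005286261155360874))
mug (array([ 0.36733445, -0.32125089, -0.00427321]), np.float64(0.006317323849599658))
bottle (array([ 0.61748475, -0.17545609, -0.00937446]), np.float64(0.005232028769715311))
stand (array([ 0.49831092, -0.21979599,  0.00067806]), np.float64(0.0034926997580979557))
bar (array([ 0.49525633, -0.20137566,  0.06552984]), np.float64(0.008866355750667534))
```

```bash
cat > ba.py <<'E'
from fit import *
import h
base={k:tuple(v) for k,v in CAM.items()}
def setc(d):
    for i,c in enumerate(['top','scene']):
        K,e,o=base[c]; CAM[c]=(K,e+d[6*i:6*i+3]/1000,(R.from_rotvec(d[6*i+3:6*i+6]/1000)*R.from_euler('xyz',o)).as_euler('xyz'))
def f(v):
    setc(v[:12]); r=[]
    for F,p in [(ST,v[12:16]),(BAR,v[16:20])]:
        for c in F: r.append((proj(c,tf(p,[a for a,_ in F[c]]))-[b for _,b in F[c]]).ravel())
    r=np.concatenate(r); r=np.sign(r)*np.sqrt(2*(np.sqrt(1+r**2)-1))
    return np.concatenate([r,v[:12]/1.5,[(v[14])/.001,(v[18]-.06)/.001]])
v=least_squares(f,np.r_[np.zeros(12),.558,.2215,0,.585,.4976,-.2013,.06,.077]).x
if __name__=='__main__':
    print(np.round(v[:12],2)); print(np.round(v[12:],4)); print(np.round(f(v)[:-14],1).tolist())
    st=v[12:16]
    print('saddleA',tf(st,[0,98,60]),'saddleB',tf(st,[0,-98,60]))
    for q,a,b in [('bung_mid',(435.1,157.3),(178,282)),('bowl',(296.2,230.0),(334.9,314.6)),('jar',(381.9,325.7),(321.5,196.1)),('mug',(155.5,288.5),(479.2,343.8)),('bottle',(280.7,343.6),(404.4,231.4)),('stand',(232,308.7),(430.3,284.1))]:
        print(q,tri(a,b))
    # overlay
    for c,n in [('top','top0'),('scene','scene0')]:
        im=cv2.imread(f'pics/{n}.png'); S=3; im=cv2.resize(im,None,fx=S,fy=S,interpolation=cv2.INTER_CUBIC)
        def box(p,x0,x1,y0,y1,z0,z1,col):
            P=[(x,y,z) for x in(x0,x1) for y in(y0,y1) for z in(z0,z1)]
            q=proj(c,tf(p,P))*S+S/2-.5
            for i in range(8):
                for j in range(i):
                    if bin(i^j).count('1')==1: cv2.line(im,tuple(int(t) for t in q[i]),tuple(int(t) for t in q[j]),col,1,cv2.LINE_AA)
        box(st,12,107,-130,130,195,240,(0,0,255)); box(st,-50,110,-125,125,0,24,(255,0,0))
        for s in(98,-98): box(st,-35,35,s-14,s+14,0,74,(0,255,0)); box(st,-19,19,s-14,s+14,60,74,(0,255,255))
        box(v[16:20],-15,15,-120,120,0,14,(0,0,255)); box(v[16:20],-20,20,-10,10,14,60,(0,255,0))
        if c=='top': cv2.imwrite('pics/o1.png',im[420:960,310:900]); cv2.imwrite('pics/o2.png',im[560:930,1060:1500])
        else: cv2.imwrite('pics/o3.png',im[300:870,1070:1560]);cv2.imwrite('pics/o4.png',im[700:1060,500:960])
E
python3 ba.py
```

```text
[ 0.33  0.07  0.82  0.25 -0.82  0.07 -0.33 -0.07  1.11  0.55  1.14  0.05]
[ 5.576e-01  2.201e-01 -5.000e-04  5.846e-01  4.978e-01 -2.001e-01
  5.970e-02  7.780e-02]
[-1.2, -1.0, 0.3, -0.8, 0.7, 0.2, -0.7, 1.1, 1.5, 1.1, 0.4, 1.5, 0.3, -0.4, -0.6, -0.1, -1.0, -1.6, -0.3, -0.9, 1.3, -0.7, 0.9, 1.3, -1.1, 0.2, -1.3, 0.9, 0.7, 1.6, -0.7, -1.6, 1.1, -0.4, -0.7, -0.4, -0.4, -0.1, 0.6, -0.2, 0.3, -0.1, -0.3, 0.0, 0.5, -0.4, 0.6, -1.0, -0.6, 1.1, -0.6, -0.2]
saddleA [0.50351636 0.30184264 0.05945888] saddleB [0.61168391 0.138393   0.05945888]
bung_mid (array([0.50116858, 0.30462868, 0.08323938]), np.float64(0.003682129558946213))
bowl (array([ 0.43681937, -0.01254388,  0.01112035]), np.float64(0.0023954178193227355))
jar (array([ 0.70704264,  0.01111123, -0.01057372]), np.float64(0.0042354647900674815))
mug (array([ 0.36810435, -0.31965309,  0.00322464]), np.float64(0.007499142734129612))
bottle (array([ 0.61703347, -0.17458228, -0.00197148]), np.float64(0.00628406346015341))
stand (array([ 0.49842458, -0.21871314,  0.00800561]), np.float64(0.002360150371011747))
```

View pics/o1.png

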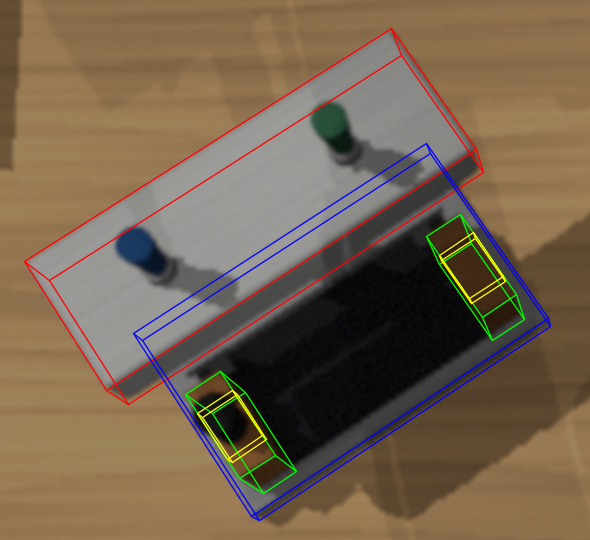

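View pics/o3.png

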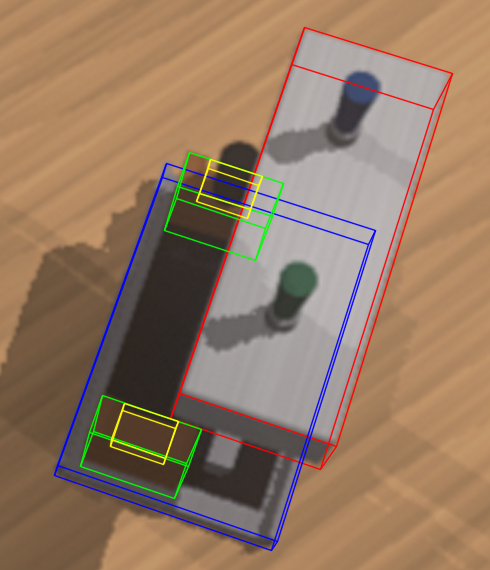

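View pics/o2.png

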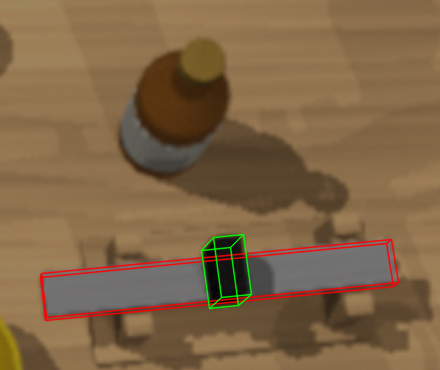

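View pics/o4.png

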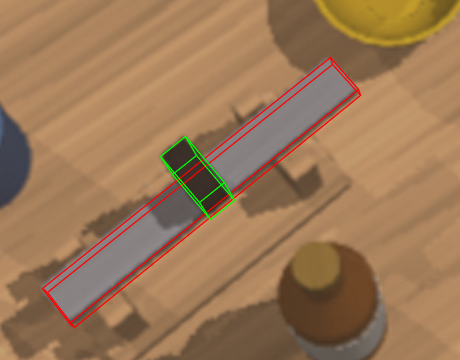

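The station and bar models overlay well in both views after a small calibration correction. Next I'll refine the bung and bowl positions and write a step helper.

```bash
cat > go.py <<'E'
from ba import *
ba_v=v
def tgt(p,th,psi): return np.array(p,float),R.from_euler('xyz',[np.pi,-np.deg2rad(th),psi])
def logse(dp,dr):
    w=dr.as_rotvec(); t=np.linalg.norm(w)
    W=np.array([[0,-w[2],w[1]],[w[2],0,-w[0]],[-w[1],w[0],0]])
    if t<1e-6: V=np.eye(3)
    else: V=np.eye(3)+(1-np.cos(t))/t**2*W+(t-np.sin(t))/t**3*W@W
    return np.linalg.solve(V,dp),w
def plan(p,r):
    o=robot.get_obs(); p0=o['tool_pos']; r0=R.from_euler('xyz',o['ee_rot'])
    dr=r0.inv()*r; dp=r0.inv().apply(p-p0); s,w=logse(dp,dr)
    S=s/.025; W=np.rad2deg(w)/5
    print('t',round(o['time'],2),'tcp',np.round(p0,4),'rpy',np.round(np.rad2deg(o['ee_rot']),1),'w',round(o['width'],4),'F',np.round(o['wrist_force'],1),'q',np.round(o['joint_positions'],2))
    print(' straight units d',np.round(dp/.025,2),'| screw total d',np.round(S,2),'rot',np.round(W,2),'min rows',round(max(abs(np.r_[S,W])),1),'straight rows',round(max(abs(dp/.025)),1))
    n=int(np.ceil(max(abs(np.r_[S,W])))) or 1
    P,Q=p0.copy(),r0; path=[]
    for i in range(n): P=P+Q.apply(s/n); Q=Q*R.from_rotvec(w/n); path.append(P)
    if n>3: print(' path',[np.round(path[i],3).tolist() for i in range(0,n,max(1,n//5))])
    print(' per row',n,np.round(S/n,3),np.round(W/n,3))
def grasp2tcp(g,th,psi):
    # TCP is 5 mm ahead of grasp point
    p,r=tgt(g,th,psi); return p+r.apply([0,0,.005]),r
E
python3 - <<'E'
from go import *
st=v[12:16]
loc=lambda P:R.from_euler('z',-st[3]).apply(np.array(P)-st[:3])*1000
a=atz('top',(175,278.7),.108); b=atz('scene',(436.7,152.5),.108)
print('bung top',a,b,loc(a),loc(b),tri((436.7,152.5),(175,278.7)))
for n in ['top','scene']:
    p=cams.snapshot(n)
    for q in ['bowl','bung']:
        r=spotter.regions_of(p,q)[0]; m=r['pixels'].astype(np.uint8)
        c=max(cv2.findContours(m,0,2)[0],key=cv2.contourArea); print(n,q,r['score'],r['extent'],cv2.minEnclosingCircle(c), m.sum())
        if q=='bowl':
            cen=np.mean(cv2.boxPoints(cv2.fitEllipse(c)),0); print(atz(n,cen,.045))
P,r=tgt((.35,.2,.3),40,st[3]); plan(P,r)
E
```

```text
bung top [0.50275115 0.30302382 0.108     ] [0.50256224 0.3050374  0.108     ] [1.37322414e-02 9.94073261e+01 1.08541118e+02] [  0.96744006 101.19075747 108.54111839] (array([0.50281774, 0.30342097, 0.10965476]), np.float64(0.0016982549512648958))
top bowl 0.67 [308.3, 282.3, 361.4, 336.1] ((332.7757263183594, 310.6994323730469), 28.032920837402344) 2414
[ 0.44008485 -0.00860396  0.045     ]
top bung 0.66 [167.0, 268.1, 187.8, 288.5] ((176.5, 279.5), 10.12432861328125) 253
scene bowl 0.72 [372.7, 113.5, 506.3, 282.4] ((440.5, 191.0), 92.31071472167969) 10936
[0.58090697 0.26496164 0.045     ]
scene bung 0.56 [425.4, 148.1, 444.1, 167.6] ((435.73077392578125, 157.8076934814453), 10.3383150100708) 207
t 1.5 tcp [ 0.1838 -0.5184  0.2195] rpy [180.   -0.   19.5] w 0.0941 F [-1.2  0.2  0.5] q [-1.33  0.09  1.37  0.    1.68 -0.1 ]
 straight units d [ 15.87 -24.86  -3.22] | screw total d [ 19.06 -22.89   3.79] rot [ 0.98  7.96 -2.68] min rows 22.9 straight rows 24.9
 path [[0.195, -0.488, 0.215], [0.238, -0.365, 0.206], [0.276, -0.24, 0.208], [0.308, -0.114, 0.22], [0.333, 0.012, 0.242], [0.35, 0.137, 0.274]]
 per row 23 [ 0.829 -0.995  0.165] [ 0.042  0.346 -0.116]
```

```bash
python3 -m inch '[{"dx":0.83,"dy":-1,"dz":0.1,"ry":0.35,"rz":-0.12},{"dx":0.83,"dy":-1,"dz":0.1,"ry":0.35,"rz":-0.12},{"dx":0.83,"dy":-1,"dz":0.1,"ry":0.35,"rz":-0.12},{"dx":0.83,"dy":-1,"dz":0.1,"ry":0.35,"rz":-0.12},{"dx":0.83,"dy":-1,"dz":0.1,"ry":0.35,"rz":-0.12},{"dx":0.83,"dy":-1,"dz":0.1,"ry":0.35,"rz":-0.12},{"dx":0.83,"dy":-1,"dz":0.1,"ry":0.35,"rz":-0.12},{"dx":0.83,"dy":-1,"dz":0.1,"ry":0.35,"rz":-0.12},{"dx":0.83,"dy":-1,"dz":0.1,"ry":0.35,"rz":-0.12},{"dx":0.83,"dy":-1,"dz":0.1,"ry":0.35,"rz":-0.12},{"dx":0.83,"dy":-1,"dz":0.1,"ry":0.35,"rz":-0.12},{"dx":0.83,"dy":-1,"dz":0.1,"ry":0.35,"rz":-0.12}]'
cat > pre.py <<'E'
from go import *
G=np.array([.5027,.304,.098])
import sys
P,r=grasp2tcp(G,40,v[15]); P=P-r.apply([0,0,float(sys.argv[1])]); print(P); plan(P,r)
E
python3 pre.py .09
```

```text
[0.45713679 0.27384722 0.16311378]
t 1.5 tcp [ 0.1838 -0.5184  0.2195] rpy [180.   -0.   19.5] w 0.0941 F [-1.2  0.2  0.5] q [-1.33  0.09  1.37  0.    1.68 -0.1 ]
 straight units d [ 20.9  -26.21   2.25] | screw total d [ 22.1  -23.47  10.86] rot [ 0.98  7.96 -2.68] min rows 23.5 straight rows 26.2
 path [[0.197, -0.488, 0.208], [0.251, -0.362, 0.171], [0.303, -0.233, 0.145], [0.352, -0.101, 0.132], [0.397, 0.034, 0.13], [0.436, 0.17, 0.14]]
 per row 24 [ 0.921 -0.978  0.452] [ 0.041  0.332 -0.112]invalid input at $[0]: expected keys grip, dx, dy, dz, rx, ry, rz
```

```bash
python3 -m inch '[{"grip":1,"dx":0.83,"dy":-1,"dz":0.1,"rx":0,"ry":0.35,"rz":-0.12},{"grip":1,"dx":0.83,"dy":-1,"dz":0.1,"rx":0,"ry":0.35,"rz":-0.12},{"grip":1,"dx":0.83,"dy":-1,"dz":0.1,"rx":0,"ry":0.35,"rz":-0.12},{"grip":1,"dx":0.83,"dy":-1,"dz":0.1,"rx":0,"ry":0.35,"rz":-0.12},{"grip":1,"dx":0.83,"dy":-1,"dz":0.1,"rx":0,"ry":0.35,"rz":-0.12},{"grip":1,"dx":0.83,"dy":-1,"dz":0.1,"rx":0,"ry":0.35,"rz":-0.12},{"grip":1,"dx":0.83,"dy":-1,"dz":0.1,"rx":0,"ry":0.35,"rz":-0.12},{"grip":1,"dx":0.83,"dy":-1,"dz":0.1,"rx":0,"ry":0.35,"rz":-0.12},{"grip":1,"dx":0.83,"dy":-1,"dz":0.1,"rx":0,"ry":0.35,"rz":-0.12},{"grip":1,"dx":0.83,"dy":-1,"dz":0.1,"rx":0,"ry":0.35,"rz":-0.12},{"grip":1,"dx":0.83,"dy":-1,"dz":0.1,"rx":0,"ry":0.35,"rz":-0.12},{"grip":1,"dx":0.83,"dy":-1,"dz":0.1,"rx":0,"ry":0.35,"rz":-0.12}]'
python3 pre.py .09
```

```text
time: 3.0
tool_pos: [0.2992, -0.1351, 0.231]
ee_rot: [3.113, -0.377, 0.475]
wrist_force: [-0.3, 0.2, -0.1]
width: 0.0941
[0.45713679 0.27384722 0.16311378]
t 3.0 tcp [ 0.2992 -0.1351  0.231 ] rpy [178.3 -21.6  27.2] w 0.0941 F [-0.3  0.2 -0.1] q [-1.   -0.61  1.93  0.38  1.73  0.18]
 straight units d [ 11.18 -11.86   7.  ] | screw total d [ 10.45 -11.04   9.27] rot [ 0.97  3.69 -1.03] min rows 11.0 straight rows 11.9
 path [[0.314, -0.103, 0.22], [0.342, -0.037, 0.202], [0.369, 0.031, 0.186], [0.396, 0.099, 0.174], [0.422, 0.168, 0.165], [0.447, 0.237, 0.16]]
 per row 12 [ 0.871 -0.92   0.772] [ 0.081  0.308 -0.086]
```

```bash
python3 -m inch '[{"grip":1,"dx":0.9,"dy":-0.95,"dz":0.7,"rx":0.08,"ry":0.31,"rz":-0.09},{"grip":1,"dx":0.9,"dy":-0.95,"dz":0.7,"rx":0.08,"ry":0.31,"rz":-0.09},{"grip":1,"dx":0.9,"dy":-0.95,"dz":0.7,"rx":0.08,"ry":0.31,"rz":-0.09},{"grip":1,"dx":0.9,"dy":-0.95,"dz":0.7,"rx":0.08,"ry":0.31,"rz":-0.09},{"grip":1,"dx":0.9,"dy":-0.95,"dz":0.7,"rx":0.08,"ry":0.31,"rz":-0.09},{"grip":1,"dx":0.9,"dy":-0.95,"dz":0.7,"rx":0.08,"ry":0.31,"rz":-0.09},{"grip":1,"dx":0.9,"dy":-0.95,"dz":0.7,"rx":0.08,"ry":0.31,"rz":-0.09},{"grip":1,"dx":0.9,"dy":-0.95,"dz":0.7,"rx":0.08,"ry":0.31,"rz":-0.09},{"grip":1,"dx":0.9,"dy":-0.95,"dz":0.7,"rx":0.08,"ry":0.31,"rz":-0.09},{"grip":1,"dx":0.9,"dy":-0.95,"dz":0.7,"rx":0.08,"ry":0.31,"rz":-0.09},{"grip":1,"dx":0.9,"dy":-0.95,"dz":0.7,"rx":0.08,"ry":0.31,"rz":-0.09}]'
python3 pre.py .09; python3 pre.py 0
```

```text
time: 4.38
tool_pos: [0.4422, 0.2551, 0.1837]
ee_rot: [3.122, -0.688, 0.591]
wrist_force: [-0.1, -0.3, -0.3]
width: 0.0939
[0.45713679 0.27384722 0.16311378]
t 4.38 tcp [0.4422 0.2551 0.1837] rpy [178.9 -39.4  33.8] w 0.0939 F [-0.1 -0.3 -0.3] q [ 0.31 -0.48  2.06  0.21  0.9   1.22]
 straight units d [ 0.18 -0.31  1.21] | screw total d [ 0.18 -0.3   1.21] rot [0.18 0.11 0.05] min rows 1.2 straight rows 1.2
 per row 2 [ 0.088 -0.152  0.606] [0.09  0.055 0.027]
[0.50538019 0.30577369 0.09416978]
t 4.38 tcp [0.4422 0.2551 0.1837] rpy [178.9 -39.4  33.8] w 0.0939 F [-0.1 -0.3 -0.3] q [ 0.31 -0.48  2.06  0.21  0.9   1.22]
 straight units d [ 0.22 -0.37  4.81] | screw total d [ 0.19 -0.33  4.81] rot [0.18 0.11 0.05] min rows 4.8 straight rows 4.8
 path [[0.455, 0.265, 0.166], [0.468, 0.275, 0.148], [0.48, 0.285, 0.13], [0.493, 0.295, 0.112], [0.505, 0.306, 0.094]]
 per row 5 [ 0.039 -0.067  0.962] [0.036 0.022 0.011]
```

```bash
python3 -m inch '[{"grip":0.9,"dx":0.1,"dy":-0.2,"dz":0.9,"rx":0.1,"ry":0.05,"rz":0.03},{"grip":0.8,"dx":0.08,"dy":-0.15,"dz":0.9,"rx":0.1,"ry":0.05,"rz":0},{"grip":0.8,"dx":0,"dy":0,"dz":0.3,"rx":0,"ry":0,"rz":0},{"grip":0.8,"dx":0,"dy":0,"dz":0,"rx":0,"ry":0,"rz":0}]'
python3 pre.py 0
python3 - <<'E'
from go import *
o=robot.get_obs(); r=R.from_euler('xyz',o['ee_rot']); 
pts=[o['tool_pos'],o['tool_pos']+r.apply([0,0,.014]),o['tool_pos']+r.apply([0,0,.014+.043]),np.array([.5027,.304,.06]),np.array([.5027,.304,.108])]
for n in ['top','scene']:
    p=cams.snapshot(n); save(p,n+'1'); print(n,np.round(proj(n,pts),1).tolist())
crop('top1','c5',140,220,130,110,5); crop('scene1','c6',380,110,120,110,5)
E
```

```text
time: 4.88
tool_pos: [0.468, 0.2862, 0.1454]
ee_rot: [3.142, -0.697, 0.594]
wrist_force: [0.5, -0.0, 0.1]
width: 0.0755
[0.50538019 0.30577369 0.09416978]
t 4.88 tcp [0.468  0.2862 0.1454] rpy [180. -40.  34.] w 0.0755 F [ 0.5 -0.   0.1] q [ 0.35 -0.35  2.06  0.23  0.76  1.21]
 straight units d [-0.03  0.19  2.65] | screw total d [-0.03  0.18  2.65] rot [-0.07  0.01  0.08] min rows 2.7 straight rows 2.7
 per row 3 [-0.01   0.06   0.884] [-0.022  0.003  0.027]
top [[178.5, 293.1], [177.3, 290.2], [173.8, 281.5], [180.2, 282.8], [174.5, 278.7]]
scene [[421.5, 136.5], [425.0, 140.4], [435.5, 152.0], [432.8, 163.2], [436.4, 152.8]]
```

View pics/c5.png

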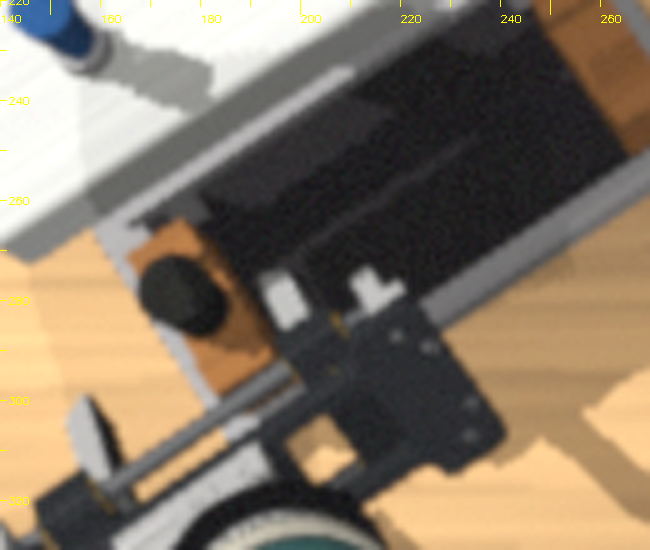

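View pics/c6.png

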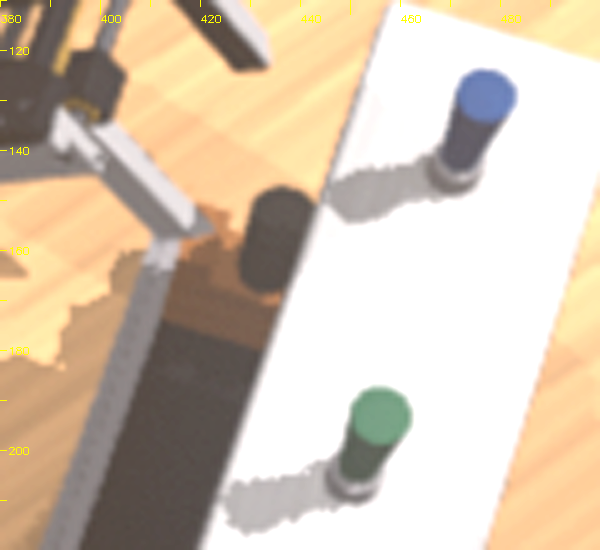

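```bash
python3 -m inch '[{"grip":0.8,"dx":0,"dy":0.1,"dz":0.9,"rx":0,"ry":0,"rz":0.08},{"grip":0.8,"dx":0,"dy":0.08,"dz":0.9,"rx":0,"ry":0,"rz":0},{"grip":0.8,"dx":0,"dy":0.05,"dz":0.85,"rx":0,"ry":0,"rz":0},{"grip":0.8,"dx":0,"dy":0,"dz":0.2,"rx":0,"ry":0,"rz":0}]'
python3 pre.py 0
```

```text
time: 5.48
tool_pos: [0.5131, 0.3065, 0.0977]
ee_rot: [-3.14, -0.71, 0.584]
wrist_force: [0.6, -0.1, -0.6]
width: 0.0754
[0.50538019 0.30577369 0.09416978]
t 5.47 tcp [0.5131 0.3065 0.0977] rpy [-179.9  -40.7   33.5] w 0.0754 F [ 0.6 -0.1 -0.6] q [ 0.36 -0.17  2.03  0.26  0.59  1.18]
 straight units d [-0.3  -0.15 -0.07] | screw total d [-0.3  -0.15 -0.07] rot [-0.01 -0.13 -0.01] min rows 0.3 straight rows 0.3
 per row 1 [-0.299 -0.147 -0.07 ] [-0.015 -0.133 -0.007]
```

```bash
python3 -m inch '[{"grip":0.8,"dx":-0.3,"dy":-0.14,"dz":-0.05,"rx":0,"ry":-0.12,"rz":0},{"grip":0.8,"dx":0,"dy":0,"dz":0,"rx":0,"ry":0,"rz":0}]'
python3 pre.py 0
```

```text
time: 5.72
tool_pos: [0.5054, 0.3055, 0.095]
ee_rot: [-3.14, -0.7, 0.584]
wrist_force: [-0.3, -0.5, 0.1]
width: 0.0751
[0.50538019 0.30577369 0.09416978]
t 5.72 tcp [0.5054 0.3055 0.095 ] rpy [-179.9  -40.1   33.4] w 0.0751 F [-0.3 -0.5  0.1] q [ 0.37 -0.18  2.04  0.25  0.6   1.2 ]
 straight units d [-0.02 -0.01  0.03] | screw total d [-0.02 -0.01  0.03] rot [-0.01 -0.02 -0.01] min rows 0.0 straight rows 0.0
 per row 1 [-0.018 -0.011  0.029] [-0.009 -0.023 -0.009]
```

Close on the bung.

```bash
python3 -m inch '[{"grip":0.4,"dx":0,"dy":0,"dz":0,"rx":0,"ry":0,"rz":0},{"grip":0,"dx":0,"dy":0,"dz":0,"rx":0,"ry":0,"rz":0},{"grip":0,"dx":0,"dy":0,"dz":0,"rx":0,"ry":0,"rz":0},{"grip":0,"dx":0,"dy":0,"dz":0,"rx":0,"ry":0,"rz":0},{"grip":0,"dx":0,"dy":0,"dz":0,"rx":0,"ry":0,"rz":0}]'
```

```text
time: 6.35
tool_pos: [0.5058, 0.3056, 0.0975]
ee_rot: [-3.141, -0.704, 0.584]
wrist_force: [0.1, 0.5, 0.2]
width: 0.0286
```

```bash
python3 -m inch '[{"grip":0,"dx":0.4,"dy":0,"dz":-0.5,"rx":0,"ry":0,"rz":0},{"grip":0,"dx":0.5,"dy":0,"dz":-0.6,"rx":0,"ry":0,"rz":0},{"grip":0,"dx":0,"dy":0,"dz":-1,"rx":0,"ry":0,"rz":0},{"grip":0,"dx":0,"dy":0,"dz":-1,"rx":0,"ry":0,"rz":0},{"grip":0,"dx":0,"dy":0,"dz":-1,"rx":0,"ry":0,"rz":0},{"grip":0,"dx":0,"dy":0,"dz":-1,"rx":0,"ry":0,"rz":0}]'
cat > bowl.py <<'E'
from go import *
import sys
P,r=grasp2tcp([.439,-.010,float(sys.argv[1])],40,.1); print(P); plan(P,r)
E
python3 bowl.py .15
python3 - <<'E'
from h import *
p=cams.snapshot('top'); save(p,'top2'); crop('top2','c7',120,200,190,150,4)
E
```

```text
time: 7.1
tool_pos: [0.4483, 0.2681, 0.2074]
ee_rot: [-3.139, -0.694, 0.583]
wrist_force: [0.5, -0.1, -0.5]
width: 0.0285
[ 0.44219788 -0.00967914  0.14616978]
t 7.1 tcp [0.4483 0.2681 0.2074] rpy [-179.8  -39.7   33.4] w 0.0285 F [ 0.5 -0.1 -0.5] q [ 0.32 -0.46  2.01  0.21  0.93  1.24]
 straight units d [-6.43  9.13 -2.19] | screw total d [-4.63 10.49 -0.69] rot [-3.58  0.06  4.25] min rows 10.5 straight rows 9.1
 path [[0.454, 0.243, 0.202], [0.462, 0.193, 0.191], [0.465, 0.142, 0.18], [0.464, 0.091, 0.168], [0.458, 0.04, 0.157], [0.448, -0.01, 0.146]]
 per row 11 [-0.421  0.954 -0.063] [-0.326  0.005  0.387]
```

View pics/c7.png

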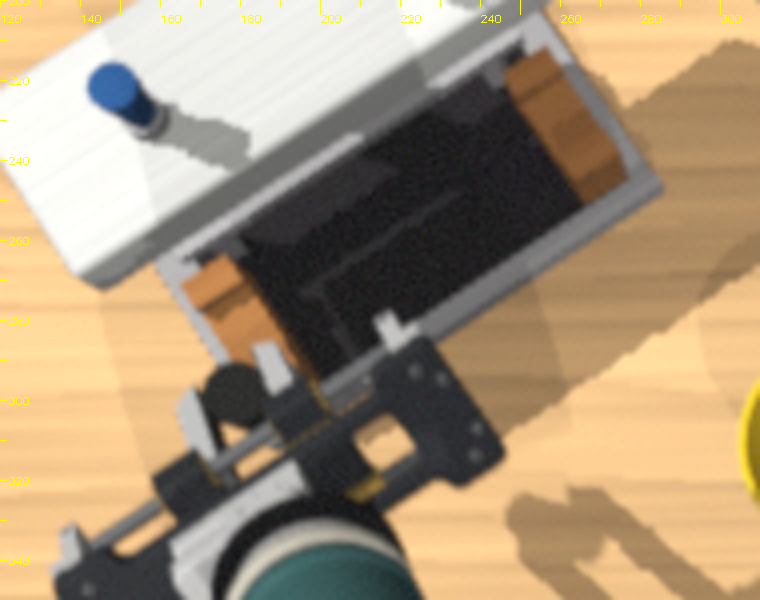

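The saddle is empty and the bung is held between the fingers (c7 at 178,297). Moving to the bowl.

```bash
python3 -m inch '[{"grip":0,"dx":-0.5,"dy":0.9,"dz":-0.15,"rx":-0.34,"ry":0,"rz":0.4},{"grip":0,"dx":-0.5,"dy":0.9,"dz":-0.15,"rx":-0.34,"ry":0,"rz":0.4},{"grip":0,"dx":-0.5,"dy":0.9,"dz":-0.15,"rx":-0.34,"ry":0,"rz":0.4},{"grip":0,"dx":-0.5,"dy":0.9,"dz":-0.15,"rx":-0.34,"ry":0,"rz":0.4},{"grip":0,"dx":-0.5,"dy":0.9,"dz":-0.15,"rx":-0.34,"ry":0,"rz":0.4},{"grip":0,"dx":-0.4,"dy":0.95,"dz":-0.1,"rx":-0.34,"ry":0,"rz":0.4},{"grip":0,"dx":-0.4,"dy":0.95,"dz":-0.1,"rx":-0.34,"ry":0,"rz":0.4},{"grip":0,"dx":-0.4,"dy":0.95,"dz":-0.05,"rx":-0.33,"ry":0,"rz":0.39},{"grip":0,"dx":-0.4,"dy":0.95,"dz":-0.05,"rx":-0.33,"ry":0,"rz":0.39}]'
python3 bowl.py .12
```

```text
time: 8.28
tool_pos: [0.4415, 0.0347, 0.1607]
ee_rot: [3.141, -0.698, 0.166]
wrist_force: [-0.1, 0.1, -1.1]
width: 0.0289
[ 0.44219788 -0.00967914  0.11616978]
t 8.28 tcp [0.4415 0.0347 0.1607] rpy [179.9 -40.    9.5] w 0.0289 F [-0.1  0.1 -1.1] q [-0.25 -0.68  2.22  0.32  0.98  1.06]
 straight units d [-1.35  1.75  1.2 ] | screw total d [-1.31  1.76  1.23] rot [-0.47 -0.    0.58] min rows 1.8 straight rows 1.8
 per row 2 [-0.653  0.881  0.616] [-0.236 -0.     0.288]
```

```bash
python3 -m inch '[{"grip":0,"dx":-0.1,"dy":0.85,"dz":0,"rx":-0.2,"ry":0,"rz":0.25},{"grip":0,"dx":-0.1,"dy":0.85,"dz":0.1,"rx":-0.2,"ry":0,"rz":0.25},{"grip":0,"dx":-0.5,"dy":0,"dz":0.6,"rx":0,"ry":0,"rz":0},{"grip":0,"dx":-0.4,"dy":0,"dz":0.4,"rx":0,"ry":0,"rz":0}]'
python3 bowl.py .08
```

```text
time: 8.78
tool_pos: [0.4449, -0.0114, 0.1196]
ee_rot: [3.141, -0.698, 0.103]
wrist_force: [-0.5, -0.9, -0.5]
width: 0.0281
[ 0.44219788 -0.00967914  0.07616978]
t 8.78 tcp [ 0.4449 -0.0114  0.1196] rpy [180.  -40.    5.9] w 0.0281 F [-0.5 -0.9 -0.5] q [-0.39 -0.63  2.28  0.4   0.9   0.92]
 straight units d [-1.19 -0.08  1.27] | screw total d [-1.19 -0.08  1.27] rot [-0.02  0.    0.02] min rows 1.3 straight rows 1.3
 per row 2 [-0.597 -0.04   0.634] [-0.009  0.001  0.012]
```

```bash
python3 -m inch '[{"grip":0,"dx":-0.6,"dy":-0.05,"dz":0.65,"rx":0,"ry":0,"rz":0},{"grip":0,"dx":-0.5,"dy":0,"dz":0.6,"rx":0,"ry":0,"rz":0},{"grip":0,"dx":0,"dy":0,"dz":0,"rx":0,"ry":0,"rz":0}]'
python3 bowl.py .062
python3 - <<'E'
from h import *
p=cams.snapshot('top'); save(p,'top3'); crop('top3','c8',280,240,120,110,5)
p=cams.snapshot('scene'); save(p,'scene3'); crop('scene3','c9',230,150,140,120,5)
E
```

```text
time: 9.15
tool_pos: [0.4426, -0.0095, 0.074]
ee_rot: [-3.14, -0.695, 0.102]
wrist_force: [0.0, -0.3, -0.3]
width: 0.0284
[ 0.44219788 -0.00967914  0.05816978]
t 9.15 tcp [ 0.4426 -0.0095  0.074 ] rpy [-179.9  -39.8    5.8] w 0.0284 F [ 0.  -0.3 -0.3] q [-0.39 -0.58  2.35  0.44  0.79  0.87]
 straight units d [-0.42  0.01  0.47] | screw total d [-0.42  0.01  0.47] rot [-0.03  0.04  0.02] min rows 0.5 straight rows 0.5
 per row 1 [-0.419  0.006  0.473] [-0.034  0.038  0.018]
```

View pics/c8.png

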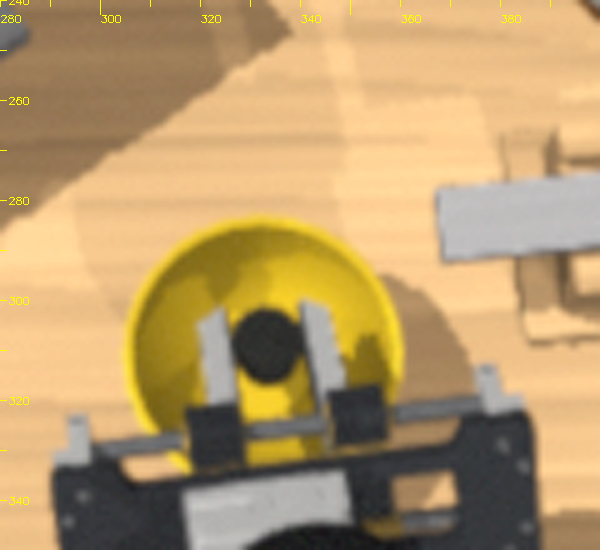

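View pics/c9.png

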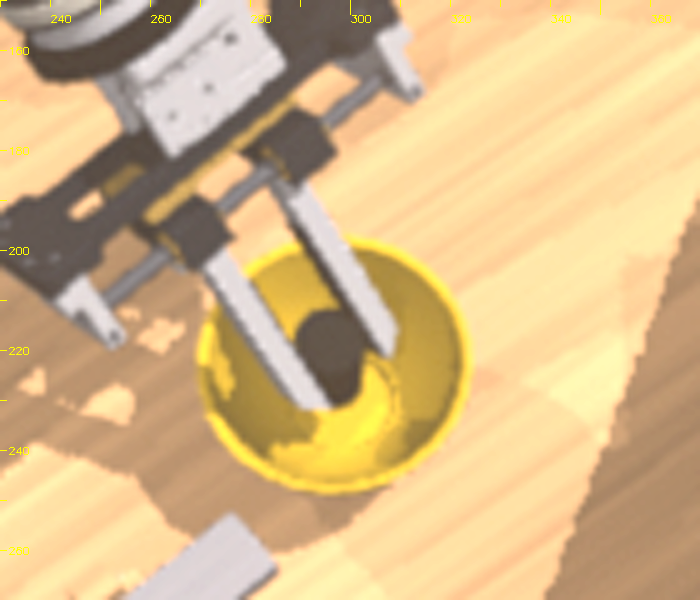

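The bung is centred in the bowl in both views (top 333,309). I'll lower a little and release.

```bash
python3 -m inch '[{"grip":0,"dx":-0.4,"dy":0,"dz":0.4,"rx":0,"ry":0,"rz":0},{"grip":0,"dx":0,"dy":0,"dz":0,"rx":0,"ry":0,"rz":0},{"grip":0.6,"dx":0,"dy":0,"dz":0,"rx":0,"ry":0,"rz":0},{"grip":0.6,"dx":0,"dy":0,"dz":0,"rx":0,"ry":0,"rz":0},{"grip":0.6,"dx":0,"dy":0,"dz":0,"rx":0,"ry":0,"rz":0},{"grip":0.6,"dx":0.1,"dy":0,"dz":-0.5,"rx":0,"ry":0,"rz":0},{"grip":0.6,"dx":0.2,"dy":0,"dz":-1,"rx":0,"ry":0,"rz":0},{"grip":0.6,"dx":0.3,"dy":0,"dz":-1,"rx":0,"ry":0,"rz":0},{"grip":0.6,"dx":0.5,"dy":0,"dz":-1,"rx":0,"ry":0,"rz":0},{"grip":0.6,"dx":0.5,"dy":0,"dz":-1,"rx":0,"ry":0,"rz":0}]'
python3 - <<'E'
from h import *
p=cams.snapshot('top'); save(p,'top4'); crop('top4','c10',280,240,220,110,3)
p=cams.snapshot('scene'); save(p,'scene4'); crop('scene4','c11',230,150,140,120,5)
E
```

```text
time: 10.5
tool_pos: [0.4164, -0.0175, 0.1754]
ee_rot: [-3.138, -0.689, 0.103]
wrist_force: [0.5, 0.6, -0.6]
width: 0.0565
```

View pics/c10.png

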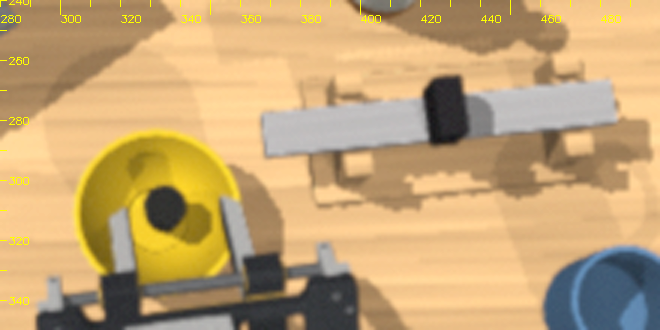

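View pics/c11.png

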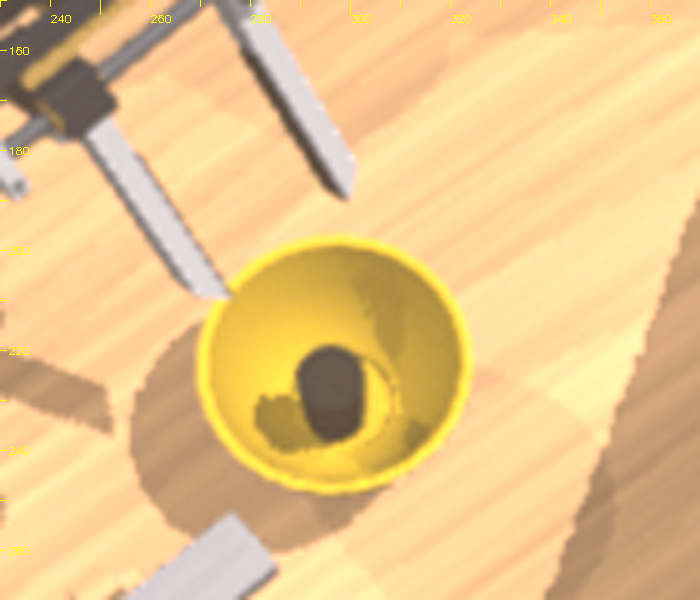

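The bung stands released in the bowl (scene 295,228). Next is the bar.

```bash
cat > bar.py <<'E'
from go import *
import sys
P,r=grasp2tcp([.4978,-.2005,.102],40,.078); P=P-r.apply([0,0,float(sys.argv[1])]); print(P); plan(P,r)
E
python3 bar.py .09
```

```text
[ 0.44332917 -0.20475736  0.16711378]
t 10.6 tcp [ 0.4183 -0.0184  0.1791] rpy [179.9 -39.9   6.1] w 0.056 F [-0.7  0.5  0.4] q [-0.47 -0.76  2.21  0.4   1.11  0.92]
 straight units d [-0.15  7.52  0.51] | screw total d [-0.07  7.51  0.57] rot [-0.19  0.03  0.25] min rows 7.5 straight rows 7.5
 path [[0.422, -0.042, 0.178], [0.425, -0.065, 0.176], [0.428, -0.088, 0.175], [0.432, -0.111, 0.173], [0.435, -0.135, 0.172], [0.438, -0.158, 0.17], [0.441, -0.181, 0.169], [0.444, -0.205, 0.167]]
 per row 8 [-0.008  0.939  0.072] [-0.024  0.003  0.031]
```

```bash
python3 -m inch '[{"grip":0.6,"dx":0.2,"dy":0.9,"dz":0.3,"rx":0,"ry":0,"rz":0},{"grip":0.6,"dx":0,"dy":0.95,"dz":0.05,"rx":0,"ry":0,"rz":0},{"grip":0.6,"dx":0,"dy":0.95,"dz":0.05,"rx":-0.03,"ry":0,"rz":0.04},{"grip":0.6,"dx":0,"dy":0.95,"dz":0.05,"rx":-0.03,"ry":0,"rz":0.04},{"grip":0.6,"dx":0,"dy":0.95,"dz":0,"rx":-0.03,"ry":0,"rz":0.04},{"grip":0.6,"dx":0,"dy":0.95,"dz":0,"rx":-0.03,"ry":0,"rz":0.04},{"grip":0.6,"dx":0,"dy":0.95,"dz":0,"rx":-0.03,"ry":0,"rz":0.04},{"grip":0.6,"dx":0,"dy":0.9,"dz":0,"rx":-0.03,"ry":0,"rz":0.04},{"grip":0.6,"dx":0,"dy":0,"dz":0,"rx":0,"ry":0,"rz":0}]'
python3 bar.py .05
```

```text
time: 11.72
tool_pos: [0.4446, -0.2052, 0.161]
ee_rot: [-3.129, -0.687, 0.073]
wrist_force: [0.2, 0.5, 0.5]
width: 0.0566
[ 0.4689625 -0.2027539  0.136472 ]
t 11.72 tcp [ 0.4446 -0.2052  0.161 ] rpy [-179.3  -39.4    4.2] w 0.0566 F [0.2 0.5 0.5] q [-0.95 -0.39  2.05  0.64  1.17  0.38]
 straight units d [ 0.13 -0.01  1.38] | screw total d [ 0.13 -0.02  1.38] rot [-0.1   0.12 -0.05] min rows 1.4 straight rows 1.4
 per row 2 [ 0.063 -0.008  0.69 ] [-0.052  0.062 -0.024]
```

```bash
python3 -m inch '[{"grip":0.6,"dx":0.06,"dy":0,"dz":0.65,"rx":-0.05,"ry":0.06,"rz":-0.03},{"grip":0.6,"dx":0.05,"dy":0,"dz":0.5,"rx":-0.05,"ry":0.06,"rz":-0.02},{"grip":0.6,"dx":0,"dy":0,"dz":0,"rx":0,"ry":0,"rz":0}]'
python3 bar.py 0
python3 - <<'E'
from go import *
o=robot.get_obs(); r=R.from_euler('xyz',o['ee_rot']); 
pts=[o['tool_pos']+r.apply([0,0,.014])]
for n in ['top','scene']:
    p=cams.snapshot(n); save(p,n+'5'); print(n,np.round(proj(n,pts),1).tolist())
crop('top5','c12',360,230,140,110,5); crop('scene5','c13',160,230,140,120,5)
E
```

```text
time: 12.1
tool_pos: [0.4641, -0.2001, 0.1372]
ee_rot: [-3.137, -0.696, 0.077]
wrist_force: [-0.5, -0.2, -0.5]
width: 0.0564
[ 0.50100417 -0.20024957  0.09816978]
t 12.1 tcp [ 0.4641 -0.2001  0.1372] rpy [-179.7  -39.9    4.4] w 0.0564 F [-0.5 -0.2 -0.5] q [-0.89 -0.34  2.07  0.65  1.07  0.38]
 straight units d [0.13 0.13 2.14] | screw total d [0.13 0.13 2.14] rot [-0.05  0.03 -0.01] min rows 2.1 straight rows 2.1
 per row 3 [0.042 0.042 0.714] [-0.015  0.01  -0.004]
top [[431.5, 286.9]]
scene [[223.2, 278.2]]
```

View pics/c12.png

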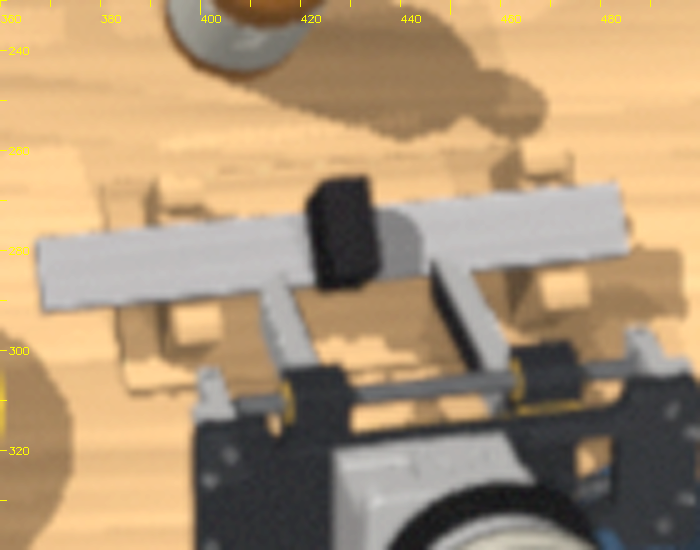

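View pics/c13.png

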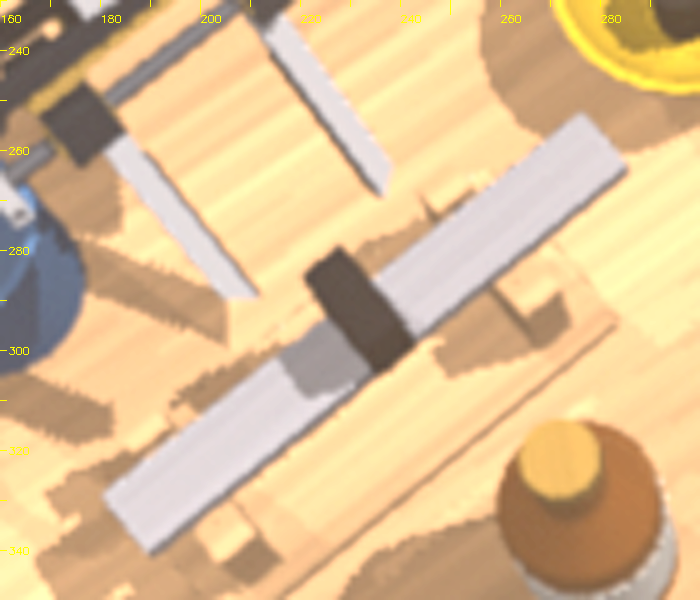

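Fingertips match predicted pixels within 2 px. Descend and grip.

```bash
python3 -m inch '[{"grip":0.6,"dx":0.02,"dy":0.05,"dz":0.7,"rx":0,"ry":0,"rz":0},{"grip":0.6,"dx":0.02,"dy":0.05,"dz":0.7,"rx":0,"ry":0,"rz":0},{"grip":0.6,"dx":0,"dy":0,"dz":0.4,"rx":0,"ry":0,"rz":0},{"grip":0.6,"dx":0,"dy":0,"dz":0,"rx":0,"ry":0,"rz":0}]'
python3 bar.py 0
```

```text
time: 12.7
tool_pos: [0.495, -0.2013, 0.1066]
ee_rot: [3.139, -0.7, 0.081]
wrist_force: [-0.4, 0.2, 0.1]
width: 0.0564
[ 0.50100417 -0.20024957  0.09816978]
t 12.7 tcp [ 0.495  -0.2013  0.1066] rpy [179.8 -40.1   4.6] w 0.0564 F [-0.4  0.2  0.1] q [-0.82 -0.24  2.07  0.67  0.95  0.37]
 straight units d [-0.03 -0.03  0.42] | screw total d [-0.03 -0.03  0.42] rot [ 0.01 -0.02  0.02] min rows 0.4 straight rows 0.4
 per row 1 [-0.032 -0.025  0.416] [ 0.01  -0.021  0.024]
```

```bash
python3 -m inch '[{"grip":0.6,"dx":-0.03,"dy":-0.02,"dz":0.4,"rx":0,"ry":-0.02,"rz":0},{"grip":0.6,"dx":0,"dy":0,"dz":0,"rx":0,"ry":0,"rz":0}]'
python3 bar.py 0
python3 -m inch '[{"grip":0.3,"dx":0,"dy":0,"dz":0,"rx":0,"ry":0,"rz":0},{"grip":0.1,"dx":0,"dy":0,"dz":0,"rx":0,"ry":0,"rz":0},{"grip":0,"dx":0,"dy":0,"dz":0,"rx":0,"ry":0,"rz":0},{"grip":0,"dx":0,"dy":0,"dz":0,"rx":0,"ry":0,"rz":0},{"grip":0,"dx":0,"dy":0,"dz":0,"rx":0,"ry":0,"rz":0}]'
python3 bar.py 0
```

```text
time: 12.95
tool_pos: [0.5011, -0.2007, 0.099]
ee_rot: [3.137, -0.699, 0.081]
wrist_force: [1.0, -0.5, 0.3]
width: 0.0565
[ 0.50100417 -0.20024957  0.09816978]
t 12.95 tcp [ 0.5011 -0.2007  0.099 ] rpy [179.8 -40.1   4.7] w 0.0565 F [ 1.  -0.5  0.3] q [-0.81 -0.22  2.07  0.67  0.92  0.37]
 straight units d [-0.02 -0.02  0.02] | screw total d [-0.02 -0.02  0.02] rot [ 0.02 -0.01  0.03] min rows 0.0 straight rows 0.0
 per row 1 [-0.024 -0.019  0.023] [ 0.023 -0.011  0.03 ]
time: 13.58
tool_pos: [0.5012, -0.2008, 0.0998]
ee_rot: [3.137, -0.7, 0.081]
wrist_force: [0.6, -0.8, -0.4]
width: 0.02
[ 0.50100417 -0.20024957  0.09816978]
t 13.57 tcp [ 0.5012 -0.2008  0.0998] rpy [179.8 -40.1   4.6] w 0.02 F [ 0.6 -0.8 -0.4] q [-0.81 -0.22  2.07  0.67  0.93  0.37]
 straight units d [-0.05 -0.02  0.05] | screw total d [-0.05 -0.02  0.05] rot [ 0.03 -0.02  0.03] min rows 0.0 straight rows 0.0
 per row 1 [-0.047 -0.023  0.047] [ 0.026 -0.022  0.026]
```

```bash
python3 -m inch '[{"grip":0,"dx":0.2,"dy":0,"dz":-0.24,"rx":0,"ry":0,"rz":0},{"grip":0,"dx":0.3,"dy":0,"dz":-0.36,"rx":0,"ry":0,"rz":0},{"grip":0,"dx":0.5,"dy":0,"dz":-0.6,"rx":0,"ry":0,"rz":0},{"grip":0,"dx":0.5,"dy":0,"dz":-0.6,"rx":0,"ry":0,"rz":0},{"grip":0,"dx":0.5,"dy":0,"dz":-0.6,"rx":0,"ry":0,"rz":0},{"grip":0,"dx":0.3,"dy":0,"dz":-0.36,"rx":0,"ry":0,"rz":0},{"grip":0,"dx":0,"dy":0,"dz":0,"rx":0,"ry":0,"rz":0}]'
cat > car.py <<'E'
from go import *
import sys
# station-frame target of bar underside centre (mm): x,y,z ; grasp offset of block centre assumed 0
x,y,z=map(float,sys.argv[1:4]); th=float(sys.argv[4]) if len(sys.argv)>4 else 40
g=tf(v[12:16],[x,y,z]); g[2]=z/1000+.0435
P,r=grasp2tcp(g,th,v[15]+.0); print(P); plan(P,r)
E
python3 car.py -110 0 110
python3 - <<'E'
from h import *
for n in ['top','scene']:
    p=cams.snapshot(n); save(p,n+'6')
crop('top6','c14',350,210,160,120,5); crop('scene6','c15',150,230,160,120,5)
E
```

```text
time: 14.45
tool_pos: [0.4971, -0.1983, 0.1882]
ee_rot: [-3.139, -0.688, 0.079]
wrist_force: [0.5, 0.1, -5.0]
width: 0.0197
[0.46854839 0.16118524 0.14966978]
t 14.45 tcp [ 0.4971 -0.1983  0.1882] rpy [-179.9  -39.4    4.6] w 0.0197 F [ 0.5  0.1 -5. ] q [-0.81 -0.32  1.95  0.58  1.11  0.52]
 straight units d [ -0.98 -14.42   1.23] | screw total d [  1.82 -14.11   3.54] rot [ 3.67  0.11 -4.45] min rows 14.1 straight rows 14.4
 path [[0.501, -0.174, 0.186], [0.509, -0.102, 0.178], [0.509, -0.029, 0.17], [0.502, 0.043, 0.162], [0.488, 0.115, 0.155]]
 per row 15 [ 0.121 -0.941  0.236] [ 0.245  0.007 -0.297]
```

View pics/c14.png

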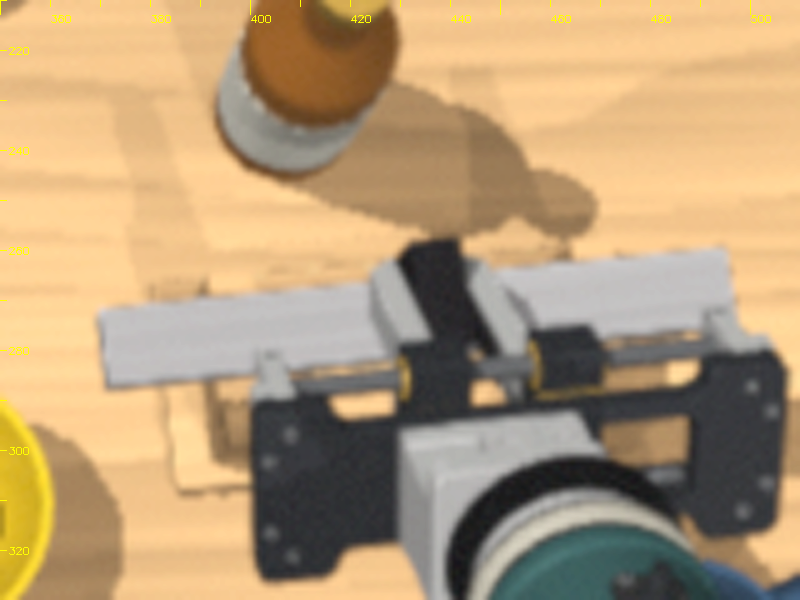

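View pics/c15.png

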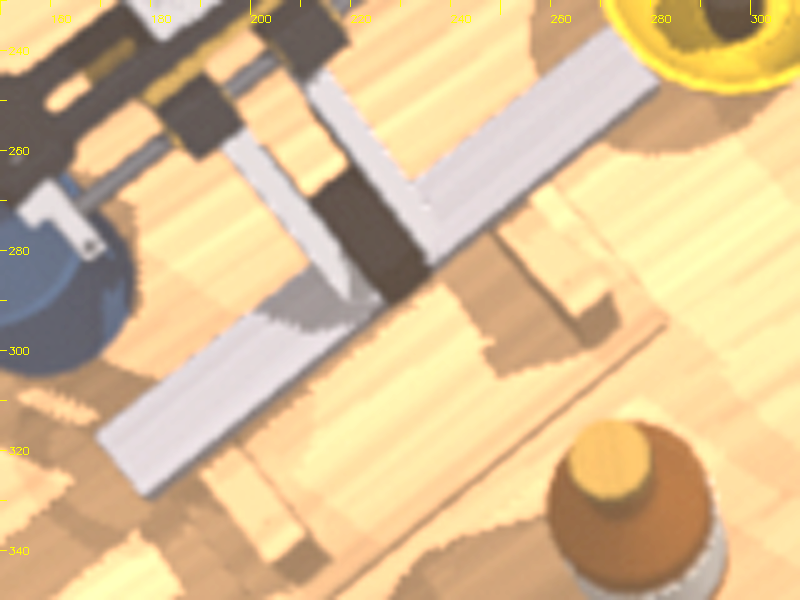

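Bar held level. Carrying it to in front of the station.

```bash
python3 -m inch '[{"grip":0,"dx":0,"dy":-0.4,"dz":0,"rx":0.1,"ry":0,"rz":-0.12},{"grip":0,"dx":0.05,"dy":-0.7,"dz":0.1,"rx":0.2,"ry":0,"rz":-0.25},{"grip":0,"dx":0.05,"dy":-0.9,"dz":0.15,"rx":0.25,"ry":0.01,"rz":-0.3},{"grip":0,"dx":0.05,"dy":-0.9,"dz":0.15,"rx":0.25,"ry":0.01,"rz":-0.3},{"grip":0,"dx":0.1,"dy":-0.9,"dz":0.15,"rx":0.25,"ry":0.01,"rz":-0.3},{"grip":0,"dx":0.1,"dy":-0.9,"dz":0.2,"rx":0.25,"ry":0.01,"rz":-0.3},{"grip":0,"dx":0.1,"dy":-0.9,"dz":0.2,"rx":0.25,"ry":0.01,"rz":-0.3},{"grip":0,"dx":0.1,"dy":-0.9,"dz":0.2,"rx":0.25,"ry":0.01,"rz":-0.3},{"grip":0,"dx":0.1,"dy":-0.9,"dz":0.2,"rx":0.25,"ry":0.01,"rz":-0.3},{"grip":0,"dx":0.1,"dy":-0.9,"dz":0.2,"rx":0.25,"ry":0.01,"rz":-0.3},{"grip":0,"dx":0.1,"dy":-0.9,"dz":0.2,"rx":0.25,"ry":0.01,"rz":-0.3},{"grip":0,"dx":0.1,"dy":-0.9,"dz":0.2,"rx":0.25,"ry":0.01,"rz":-0.3}]'
python3 car.py -100 0 110
```

```text
time: 16.05
tool_pos: [0.469, 0.0827, 0.1586]
ee_rot: [-3.117, -0.693, 0.484]
wrist_force: [0.5, -0.6, -4.0]
width: 0.0199
[0.47688765 0.16670399 0.14966978]
t 16.05 tcp [0.469  0.0827 0.1586] rpy [-178.6  -39.7   27.7] w 0.0199 F [ 0.5 -0.6 -4. ] q [-0.29 -0.5   2.13  0.56  1.07  0.63]
 straight units d [ 1.19 -2.79  1.52] | screw total d [ 1.29 -2.71  1.58] rot [ 0.46  0.04 -0.89] min rows 2.7 straight rows 2.8
 per row 3 [ 0.43  -0.904  0.526] [ 0.152  0.015 -0.296]
```

```bash
python3 -m inch '[{"grip":0,"dx":0.2,"dy":-0.8,"dz":0.3,"rx":0.15,"ry":0.01,"rz":-0.25},{"grip":0,"dx":0.3,"dy":-0.8,"dz":0.4,"rx":0.15,"ry":0.01,"rz":-0.25},{"grip":0,"dx":0.4,"dy":-0.7,"dz":0.4,"rx":0.14,"ry":0.01,"rz":-0.25},{"grip":0,"dx":0.3,"dy":-0.4,"dz":0.4,"rx":0.05,"ry":0,"rz":-0.1},{"grip":0,"dx":0,"dy":0,"dz":0,"rx":0,"ry":0,"rz":0}]'
python3 car.py -60 0 100
```

```text
time: 16.68
tool_pos: [0.4676, 0.1762, 0.1467]
ee_rot: [-3.128, -0.695, 0.594]
wrist_force: [-0.7, -0.3, -4.2]
width: 0.0196
[0.51024472 0.188779   0.13966978]
t 16.68 tcp [0.4676 0.1762 0.1467] rpy [-179.2  -39.8   34. ] w 0.0196 F [-0.7 -0.3 -4.2] q [-0.02 -0.45  2.13  0.49  0.94  0.77]
 straight units d [1.12 0.56 1.29] | screw total d [1.12 0.54 1.3 ] rot [-0.22  0.04  0.08] min rows 1.3 straight rows 1.3
 per row 2 [0.561 0.27  0.649] [-0.111  0.021  0.042]
```

```bash
python3 -m inch '[{"grip":0,"dx":0.5,"dy":0.25,"dz":0.6,"rx":-0.11,"ry":0.02,"rz":0.04},{"grip":0,"dx":0.5,"dy":0.25,"dz":0.6,"rx":-0.11,"ry":0.02,"rz":0.04},{"grip":0,"dx":0,"dy":0,"dz":0,"rx":0,"ry":0,"rz":0},{"grip":0,"dx":0,"dy":0,"dz":0,"rx":0,"ry":0,"rz":0}]'
python3 car.py -60 0 100
cat > look.py <<'E'
from go import *
import sys
k=sys.argv[1]
o=robot.get_obs(); r=R.from_euler('xyz',o['ee_rot']); g=o['tool_pos']+r.apply([0,0,-.005])
yaw=o['ee_rot'][2]; b=np.r_[g[:2],g[2]-.0435,yaw]   # expected bar pose
st=v[12:16]
l=R.from_euler('z',-st[3]).apply(b[:3]-[st[0],st[1],0])*1000; print('bar expected in station',np.round(l,1),'dyaw deg',round(np.rad2deg(yaw-st[3]),2),'tilt',np.round(np.rad2deg(o['ee_rot']),2))
S=4
for c,x0,y0 in [('top',130,190),('scene',360,110)]:
    p=cams.snapshot(c); save(p,c+k); im=cv2.resize(cv2.cvtColor(p['frame'],cv2.COLOR_RGB2BGR),None,fx=S,fy=S,interpolation=cv2.INTER_CUBIC); im=cv2.convertScaleAbs(im,alpha=1.5,beta=15)
    cv2.imwrite(f'pics/raw_{c}{k}.png',im[y0*S:(y0+145)*S,x0*S:(x0+170)*S])
    def box(p,x0,x1,y0,y1,z0,z1,col):
        q=proj(c,tf(p,[(x,y,z) for x in(x0,x1) for y in(y0,y1) for z in(z0,z1)]))*S+S/2-.5
        for i in range(8):
            for j in range(i):
                if bin(i^j).count('1')==1: cv2.line(im,tuple(int(t) for t in q[i]),tuple(int(t) for t in q[j]),col,1,cv2.LINE_AA)
    for s in(98,-98): box(st,-35,35,s-14,s+14,60,74,(0,255,0)); box(st,-19,19,s-14,s+14,60,74,(0,255,255))
    box(b,-15,15,-120,120,0,14,(0,0,255)); box(b,-20,20,-10,10,14,60,(255,0,0))
    cv2.imwrite(f'pics/ov_{c}{k}.png',im[y0*S:(y0+145)*S,x0*S:(x0+170)*S])
E
python3 look.py 7
```

```text
time: 17.18
tool_pos: [0.5039, 0.1892, 0.1382]
ee_rot: [-3.139, -0.696, 0.587]
wrist_force: [0.6, -0.6, -4.5]
width: 0.0197
[0.51024472 0.188779   0.13966978]
t 17.18 tcp [0.5039 0.1892 0.1382] rpy [-179.9  -39.9   33.7] w 0.0197 F [ 0.6 -0.6 -4.5] q [ 0.04 -0.34  2.07  0.47  0.85  0.81]
 straight units d [0.19 0.16 0.09] | screw total d [0.19 0.15 0.09] rot [-0.05  0.03  0.02] min rows 0.2 straight rows 0.2
 per row 1 [0.193 0.155 0.086] [-0.05   0.027  0.025]
bar expected in station [-65.1   3.8  98.6] dyaw deg 0.16 tilt [-179.85  -39.86   33.66]
```

View pics/ov_top7.png

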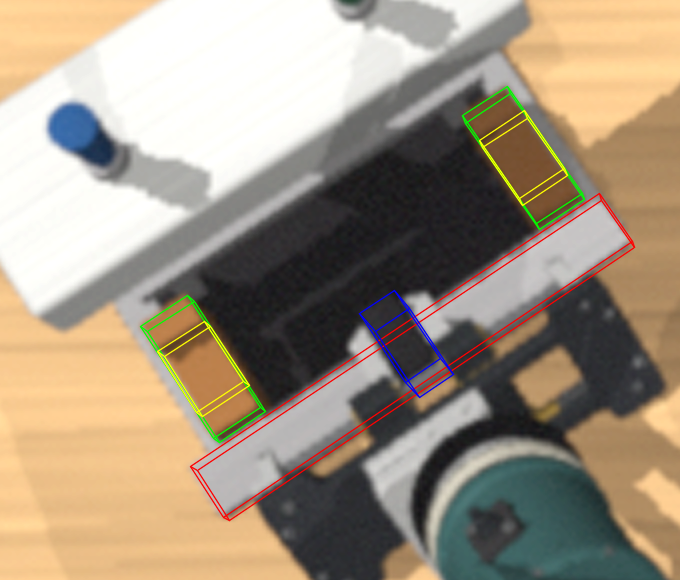

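View pics/ov_scene7.png

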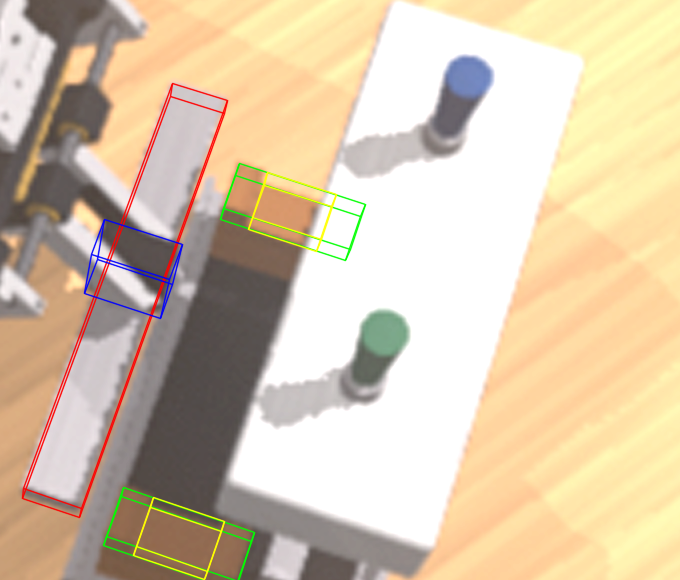

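Run:
```python
import cv2,numpy as np
for k in ['raw','ov']:
    a=cv2.imread(f'pics/{k}_top7.png'); 
    im=np.hstack([cv2.resize(a[270:530,110:310],None,fx=2,fy=2),cv2.resize(a[70:330,450:650],None,fx=2,fy=2)])
    if k=='raw': im=cv2.convertScaleAbs(im,alpha=1.3,beta=20)
    cv2.imwrite(f'pics/z{k}7.png',im)
a=cv2.imread('pics/raw_scene7.png'); cv2.imwrite('pics/zs7.png',cv2.convertScaleAbs(a,alpha=1.2,beta=30))
```

```text
(no output)
```

View pics/zraw7.png

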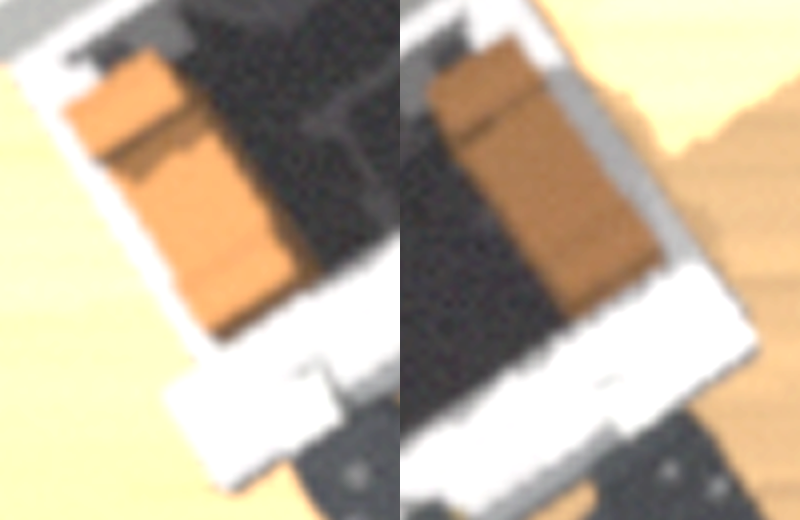

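View pics/zov7.png

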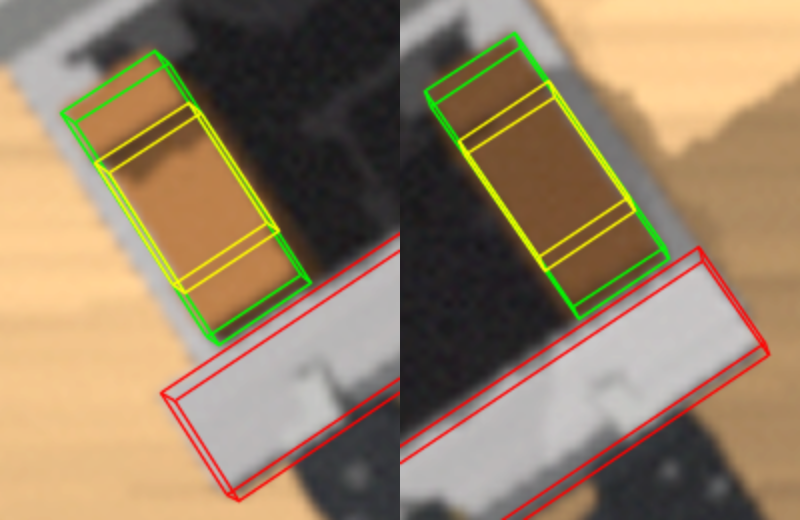

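View pics/zs7.png

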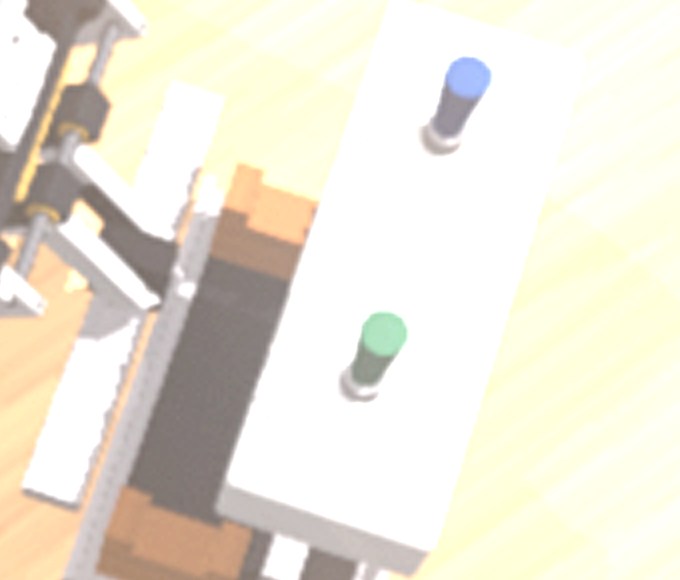

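Overlay of the expected bar and saddles agrees to about 2 mm. Moving in under the bridge above the notches.

```bash
python3 car.py 0 0 90; python3 -m inch '[{"grip":0,"dx":0.7,"dy":0.05,"dz":0.55,"rx":-0.02,"ry":0.01,"rz":0},{"grip":0,"dx":0.7,"dy":0.05,"dz":0.55,"rx":-0.02,"ry":0.01,"rz":0},{"grip":0,"dx":0.4,"dy":0.05,"dz":0.4,"rx":0,"ry":0,"rz":0},{"grip":0,"dx":0,"dy":0,"dz":0,"rx":0,"ry":0,"rz":0}]'
python3 car.py 0 0 85
```

```text
[0.56028032 0.22189151 0.12966978]
t 17.27 tcp [0.5041 0.189  0.1386] rpy [-179.9  -39.9   33.6] w 0.0197 F [-0.2 -0.6 -4.6] q [ 0.04 -0.34  2.07  0.47  0.85  0.81]
 straight units d [1.77 0.15 1.94] | screw total d [1.76 0.15 1.94] rot [-0.04  0.02  0.02] min rows 1.9 straight rows 1.9
 per row 2 [0.882 0.074 0.971] [-0.02   0.009  0.012]
time: 17.77
tool_pos: [0.555, 0.2178, 0.1393]
ee_rot: [3.14, -0.699, 0.586]
wrist_force: [-0.2, 0.2, -4.3]
width: 0.0194
[0.56028032 0.22189151 0.12466978]
t 17.77 tcp [0.555  0.2178 0.1393] rpy [179.9 -40.   33.6] w 0.0194 F [-0.2  0.2 -4.3] q [ 0.11 -0.2   1.96  0.43  0.78  0.88]
 straight units d [-0.18 -0.02  0.62] | screw total d [-0.17 -0.02  0.62] rot [ 0.01 -0.01  0.01] min rows 0.6 straight rows 0.6
 per row 1 [-0.175 -0.02   0.619] [ 0.01  -0.008  0.012]
```

```bash
python3 -m inch '[{"grip":0,"dx":-0.12,"dy":-0.02,"dz":0.5,"rx":0,"ry":0,"rz":0},{"grip":0,"dx":-0.02,"dy":0,"dz":0.1,"rx":0,"ry":0,"rz":0},{"grip":0,"dx":0,"dy":0,"dz":0,"rx":0,"ry":0,"rz":0}]'
python3 car.py 0 0 80; python3 look.py 8
python3 - <<'E'
import cv2,numpy as np
for k in ['raw','ov']:
    a=cv2.imread(f'pics/{k}_top8.png'); 
    im=np.hstack([cv2.resize(a[270:530,110:310],None,fx=2,fy=2),cv2.resize(a[70:330,450:650],None,fx=2,fy=2)])
    cv2.imwrite(f'pics/z{k}8.png',im)
E
```

```text
time: 18.15
tool_pos: [0.5594, 0.2217, 0.1234]
ee_rot: [3.141, -0.697, 0.585]
wrist_force: [-0.8, -0.1, -4.4]
width: 0.0194
[0.56028032 0.22189151 0.11966978]
t 18.15 tcp [0.5594 0.2217 0.1234] rpy [180.  -39.9  33.5] w 0.0194 F [-0.8 -0.1 -4.4] q [ 0.12 -0.17  1.97  0.44  0.74  0.87]
 straight units d [-0.07  0.01  0.14] | screw total d [-0.07  0.01  0.14] rot [0.   0.02 0.  ] min rows 0.1 straight rows 0.1
 per row 1 [-0.069  0.013  0.136] [0.003 0.018 0.003]
bar expected in station [-0.9  0.3 83.7] dyaw deg 0.02 tilt [179.97 -39.91  33.52]
```

View pics/zraw8.png

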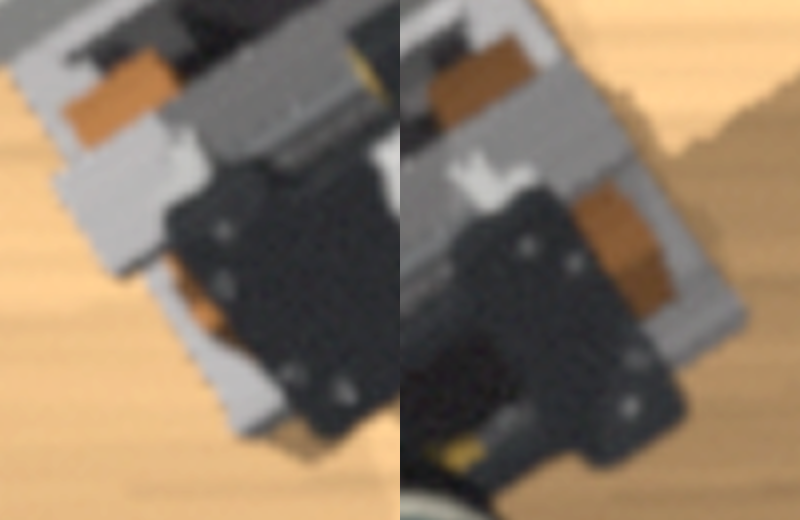

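View pics/zov8.png

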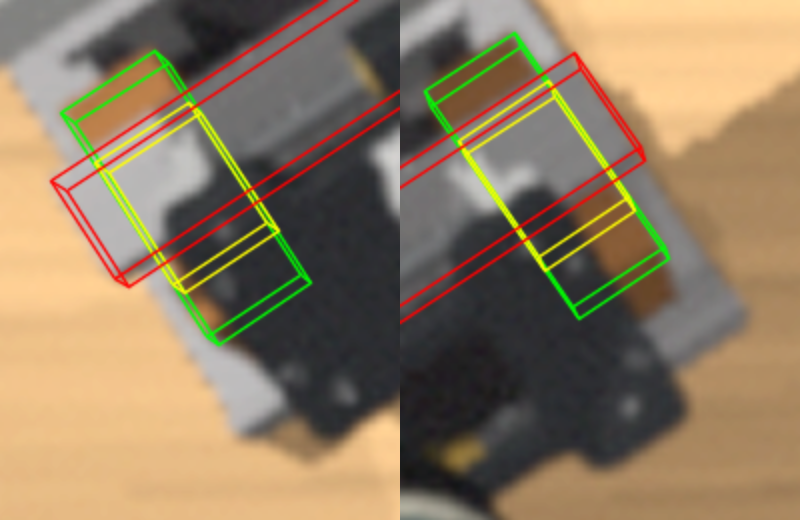

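View pics/ov_scene8.png

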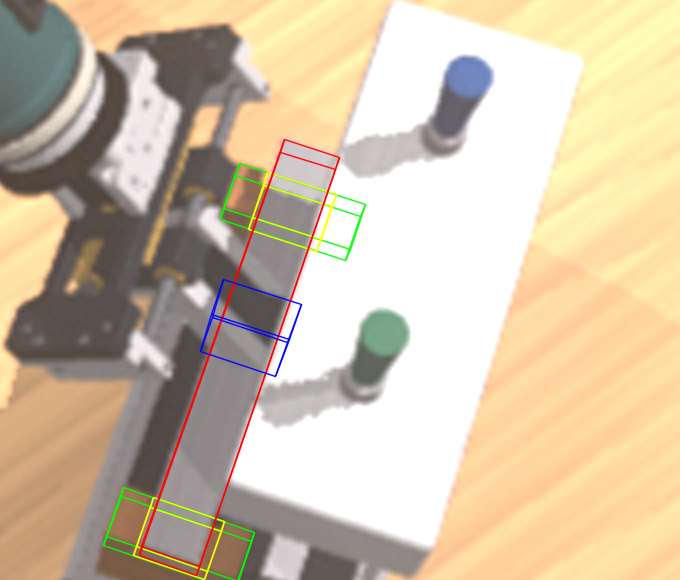

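Aligned in both views. Lowering gently while watching the wrist force.

```bash
python3 -m inch '[{"grip":0,"dx":-0.1,"dy":0,"dz":0.16,"rx":0,"ry":0,"rz":0},{"grip":0,"dx":-0.1,"dy":0,"dz":0.14,"rx":0,"ry":0,"rz":0},{"grip":0,"dx":-0.1,"dy":0,"dz":0.12,"rx":0,"ry":0,"rz":0},{"grip":0,"dx":-0.1,"dy":0,"dz":0.12,"rx":0,"ry":0,"rz":0},{"grip":0,"dx":0,"dy":0,"dz":0,"rx":0,"ry":0,"rz":0}]'
python3 car.py 0 0 62
```

```text
time: 18.88
tool_pos: [0.5602, 0.2221, 0.106]
ee_rot: [3.141, -0.697, 0.585]
wrist_force: [-0.2, -1.0, -4.6]
width: 0.02
[0.56028032 0.22189151 0.10166978]
t 18.88 tcp [0.5602 0.2221 0.106 ] rpy [179.9 -39.9  33.5] w 0.02 F [-0.2 -1.  -4.6] q [ 0.12 -0.14  1.99  0.46  0.71  0.84]
 straight units d [-0.11  0.01  0.13] | screw total d [-0.11  0.01  0.13] rot [0.01 0.01 0.01] min rows 0.1 straight rows 0.1
 per row 1 [-0.113  0.01   0.131] [0.006 0.011 0.006]
```

```bash
python3 -m inch '[{"grip":0,"dx":-0.06,"dy":0,"dz":0.08,"rx":0,"ry":0,"rz":0},{"grip":0,"dx":-0.05,"dy":0,"dz":0.06,"rx":0,"ry":0,"rz":0},{"grip":0,"dx":0,"dy":0,"dz":0,"rx":0,"ry":0,"rz":0}]'
python3 -m inch '[{"grip":0,"dx":-0.03,"dy":0,"dz":0.04,"rx":0,"ry":0,"rz":0},{"grip":0,"dx":0,"dy":0,"dz":0,"rx":0,"ry":0,"rz":0}]'
```

```text
time: 19.25
tool_pos: [0.5606, 0.2222, 0.1016]
ee_rot: [3.14, -0.698, 0.585]
wrist_force: [-0.1, -0.2, -3.5]
width: 0.02
time: 19.5
tool_pos: [0.5608, 0.2223, 0.1005]
ee_rot: [3.14, -0.698, 0.585]
wrist_force: [-0.8, -0.3, -4.1]
width: 0.0196
```

```bash
python3 -m inch '[{"grip":0,"dx":-0.03,"dy":0,"dz":0.04,"rx":0,"ry":0,"rz":0},{"grip":0,"dx":0,"dy":0,"dz":0,"rx":0,"ry":0,"rz":0}]'
```

```text
time: 19.75
tool_pos: [0.5613, 0.2224, 0.0999]
ee_rot: [3.14, -0.699, 0.586]
wrist_force: [0.6, -0.6, -4.3]
width: 0.0201
```

```bash
python3 -m inch '[{"grip":0,"dx":-0.07,"dy":0,"dz":0.03,"rx":0,"ry":0,"rz":0},{"grip":0,"dx":0,"dy":0,"dz":0,"rx":0,"ry":0,"rz":0}]'; python3 -m inch '[{"grip":0,"dx":-0.05,"dy":0,"dz":0.03,"rx":0,"ry":0,"rz":0},{"grip":0,"dx":0,"dy":0,"dz":0,"rx":0,"ry":0,"rz":0}]'
```

```text
time: 20.0
tool_pos: [0.5613, 0.2223, 0.0999]
ee_rot: [3.139, -0.702, 0.586]
wrist_force: [0.4, 0.5, -4.4]
width: 0.02
time: 20.25
tool_pos: [0.5615, 0.2223, 0.0999]
ee_rot: [3.139, -0.704, 0.586]
wrist_force: [-0.3, 0.3, -2.8]
width: 0.02
```

```bash
python3 -m inch '[{"grip":0,"dx":-0.06,"dy":0,"dz":0.05,"rx":0,"ry":0,"rz":0},{"grip":0,"dx":0,"dy":0,"dz":0,"rx":0,"ry":0,"rz":0}]'; python3 look.py 9
python3 - <<'E'
import cv2,numpy as np
a=cv2.imread(f'pics/raw_top9.png'); 
im=np.hstack([cv2.resize(a[270:530,110:310],None,fx=2,fy=2),cv2.resize(a[70:330,450:650],None,fx=2,fy=2)])
cv2.imwrite(f'pics/zraw9.png',im)
E
```

```text
time: 20.5
tool_pos: [0.5621, 0.2225, 0.1]
ee_rot: [3.138, -0.708, 0.586]
wrist_force: [0.3, 0.6, -2.5]
width: 0.02
bar expected in station [ 1.8 -0.5 60.3] dyaw deg 0.08 tilt [179.81 -40.54  33.57]
```

View pics/zraw9.png

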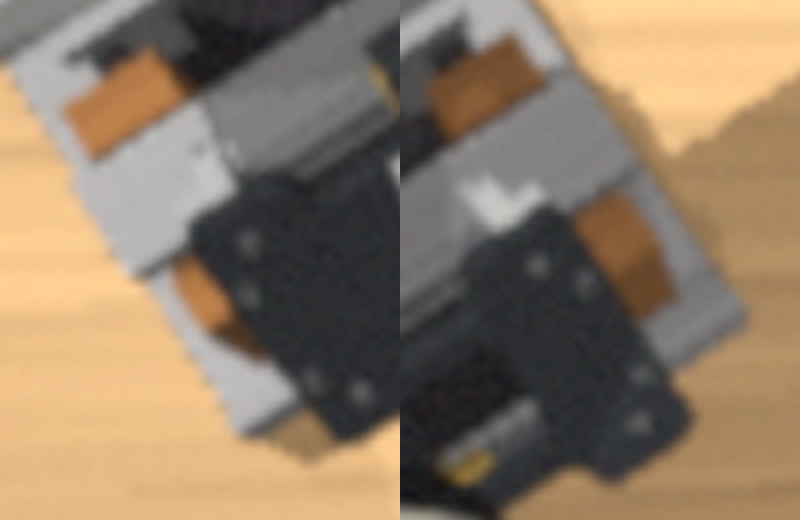

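View pics/raw_scene9.png

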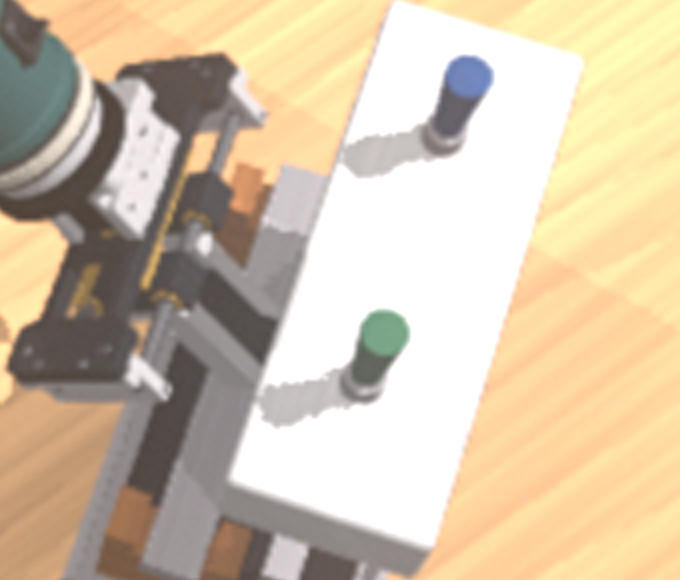

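The bar sits between the cheeks in both notches (top view left end and right end). Releasing and backing off.

```bash
python3 -m inch '[{"grip":0.15,"dx":0,"dy":0,"dz":0,"rx":0,"ry":0,"rz":0},{"grip":0.25,"dx":0,"dy":0,"dz":0,"rx":0,"ry":0,"rz":0},{"grip":0.4,"dx":0,"dy":0,"dz":0,"rx":0,"ry":0,"rz":0},{"grip":0.5,"dx":0,"dy":0,"dz":0,"rx":0,"ry":0,"rz":0},{"grip":0.5,"dx":0,"dy":0,"dz":-0.3,"rx":0,"ry":0,"rz":0},{"grip":0.5,"dx":0,"dy":0,"dz":-0.6,"rx":0,"ry":0,"rz":0},{"grip":0.5,"dx":0,"dy":0,"dz":-1,"rx":0,"ry":0,"rz":0},{"grip":0.5,"dx":0,"dy":0,"dz":-1,"rx":0,"ry":0,"rz":0},{"grip":0.5,"dx":0,"dy":0,"dz":-1,"rx":0,"ry":0,"rz":0},{"grip":0.5,"dx":0,"dy":0,"dz":-1,"rx":0,"ry":0,"rz":0},{"grip":0.5,"dx":0,"dy":0,"dz":0,"rx":0,"ry":0,"rz":0}]'
python3 look.py 10
```

```text
time: 21.98
tool_pos: [0.4934, 0.1758, 0.2025]
ee_rot: [3.129, -0.716, 0.59]
wrist_force: [0.3, -0.0, 0.7]
width: 0.047
bar expected in station [-81.3  -1.5 162.8] dyaw deg 0.3 tilt [179.25 -41.05  33.8 ]
```

View pics/raw_top10.png

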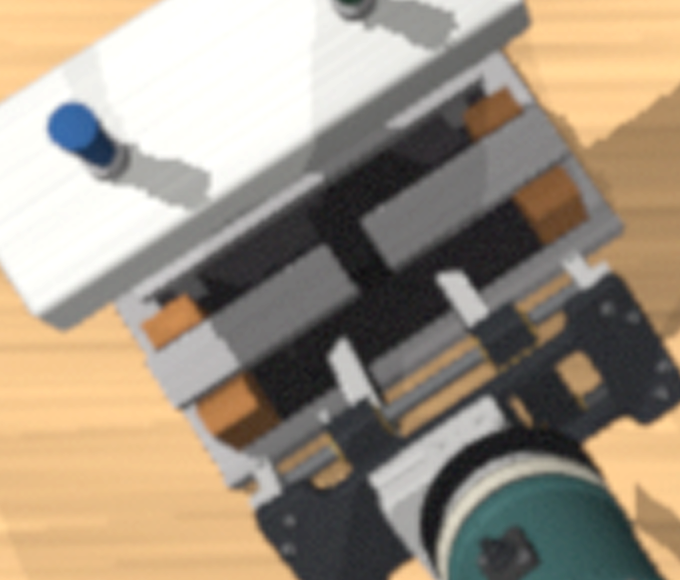

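View pics/raw_scene10.png

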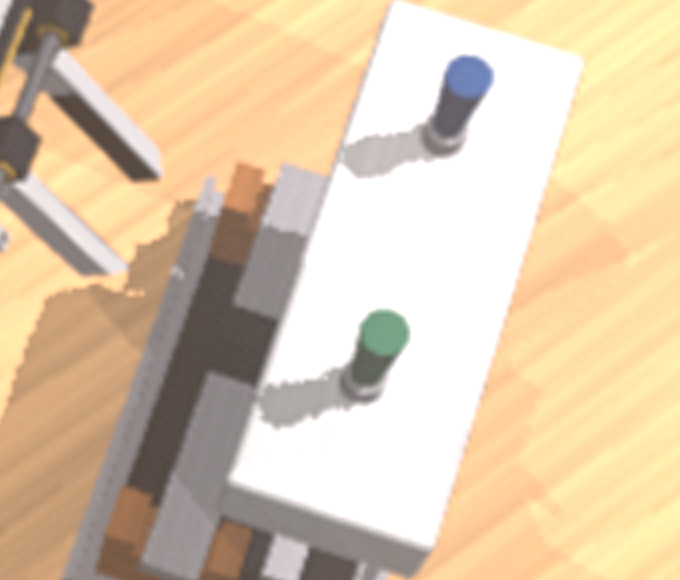

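Run:
```python
from go import *
st=v[12:16]
for nm,(X,Y) in {'L rear':(150,355),'L front':(182,405),'R rear':(530,105),'R front':(572,155)}.items():
    P=atz('top',(130+X/4-.4,190+Y/4-.4),.074); print(nm,np.round(R.from_euler('z',-st[3]).apply(P-[st[0],st[1],.0])*1000,1))
q={}
b=np.r_[st[:2],.06,st[3]]
S=4
for c,x0,y0 in [('top',130,190),('scene',360,110)]:
    im=cv2.imread(f'pics/raw_{c}10.png')
    for B,col in [((-15,15,-120,120,0,14),(0,0,255)),((-20,20,-10,10,14,60),(255,0,0))]:
        q=(proj(c,tf(b,[(x,y,z) for x in B[:2] for y in B[2:4] for z in B[4:]]))-[x0,y0])*S+S/2-.5
        for i in range(8):
            for j in range(i):
                if bin(i^j).count('1')==1: cv2.line(im,tuple(int(t) for t in q[i]),tuple(int(t) for t in q[j]),col,1,cv2.LINE_AA)
    cv2.imwrite(f'pics/fin_{c}.png',im)
```

```text
L rear [ 19.6 115.9  74. ]
L front [-11.6 116.   74. ]
R rear [  19.8 -116.    74. ]
R front [ -15.  -119.1   74. ]
```

View pics/fin_top.png

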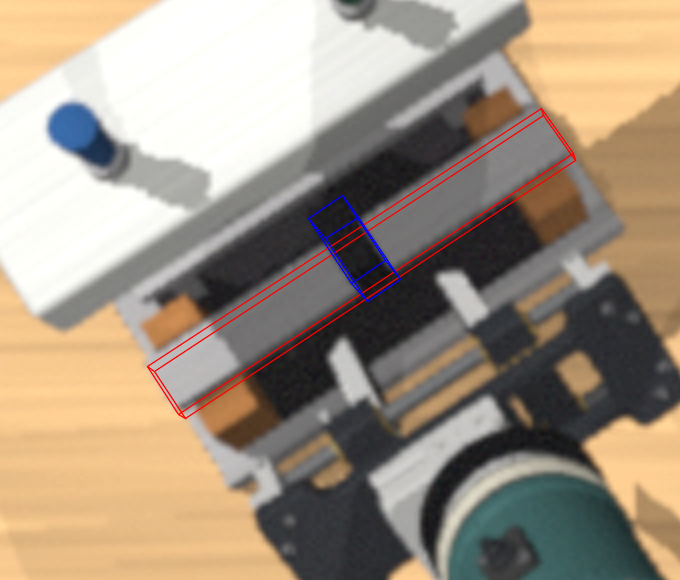

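View pics/fin_scene.png

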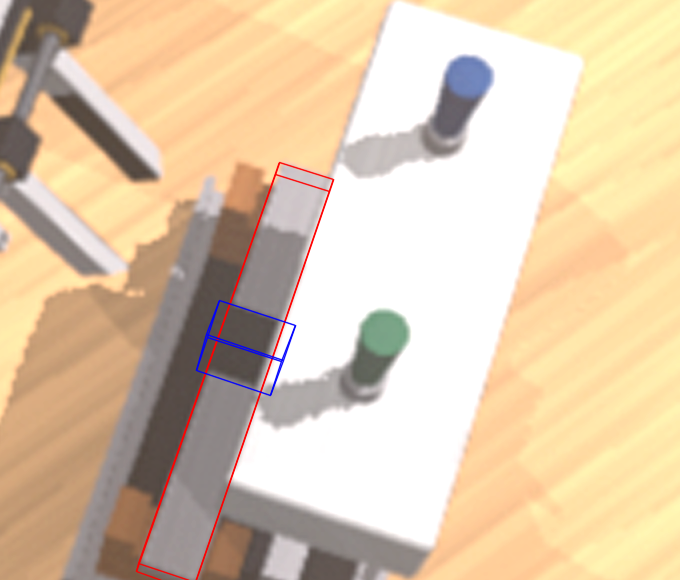

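View pics/top10.png

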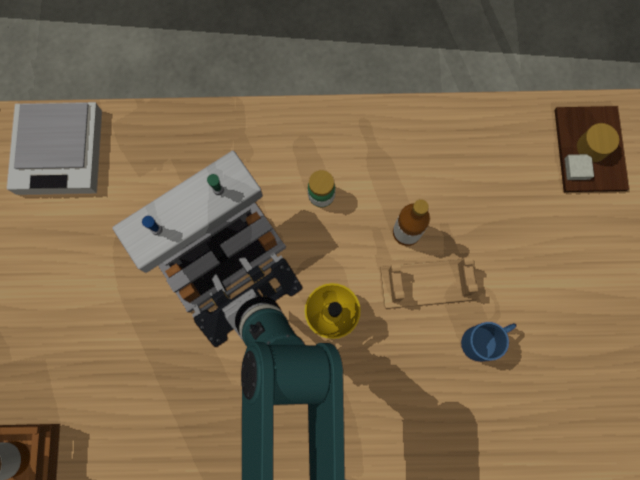

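Run:
```python
import cv2,numpy as np
for n in ['top7','top10']:
    a=cv2.imread(f'pics/{n}.png'); f=lambda x,y,w,h:cv2.resize(a[y:y+h,x:x+w],None,fx=9,fy=9,interpolation=cv2.INTER_CUBIC)
    cv2.imwrite(f'pics/g_{n}.png',cv2.convertScaleAbs(np.hstack([f(160,252,44,55),f(238,205,44,55)]),alpha=1.7,beta=15))
a=cv2.imread('pics/g_top7.png');b=cv2.imread('pics/g_top10.png'); 
cv2.imwrite('pics/g.png',cv2.resize(np.vstack([a,b]),None,fx=.6,fy=.6,interpolation=cv2.INTER_AREA))
```

```text
(no output)
```

View pics/g.png

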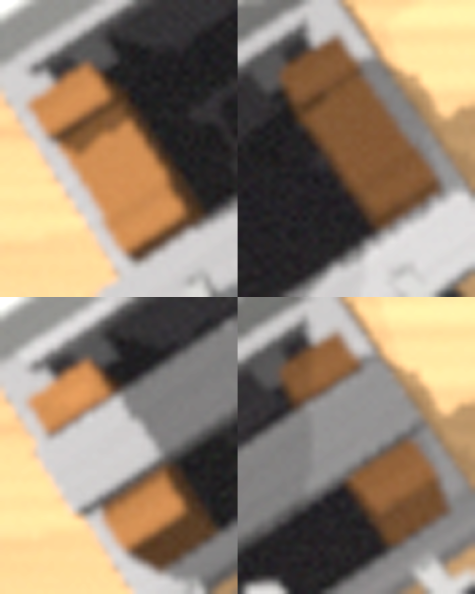

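Run:
```python
from h import *
o=robot.get_obs(); print(o['time'],o['wrist_force'],o['qvel'])
print(robot.close_job())
```

```text
22.075 [ 0.44191027 -0.50736985 -0.42053637] [ 0.00925192  0.03053661  0.01406235  0.00102725 -0.00042062 -0.0007009 ]
the job is handed in; nothing more can be done
None
```

The bung is in the yellow bowl, and the bar lies released, grip block up, in both saddle notches. I handed the job in at about 22 s; `close_job` gives no verdict, so I don't know how it was judged.

**Bung:** I took it from the left saddle with the hand leaning back 40° and lowered it to the centre of the bowl. The last pictures show it standing there, released. The bowl, jar, bottle and mug look unmoved.

**Bar:** I gripped it by the block with the same lean, carried it in under the bridge and lowered it in small steps.
- **Fully down:** the tool height stopped at 0.100 m, the same as when the bar lay in its stand (notch floor also at 60 mm). I read that as resting on the notch floor.
- **Station contact:** I saw no sign of touching the station beyond the saddles, and the wrist force stayed close to the bar's own weight.

**Checks that disagreed:**
- **Not centred in x:** the bar lies against the rear cheeks, about 3 to 4 mm behind centre. The limit is 6 mm and the notch play 4 mm, so I left it.
- **Wrist force:** it still showed 2.5 of about 4.4 N just before release, so the bar was only partly carried by the saddles until I let go.
- **Cameras:** at first they put things about 9 mm too low. I corrected this within the stated calibration error by using the given heights, so the corrected heights are not an independent check. The corrected model then agreed with the fingertips and the carried bar to about 2 mm, and up to about 5 mm at one bar end in the scene view.
- **Level and both-saddle contact:** I judged these only from the pictures and the tool height.

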